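# Box up the fallen tin and clamp the lid at the forge bench

## Task

The small metal tin has toppled over on the bench: stand it upright, cap up, on the floor of the open steel box. Then shut the box's lid fully, and after that swing the clamp on the box's front over onto the lid until it lies flat. Leave the cutter that is in the box and the other tools where they are.

Things in the scene. Friction and masses are not known exactly. Their poses are not given: they have to be found in the camera images.
- tin: Square plain-metal tin with paper band, 46 x 46 mm and 80 mm tall, plus a black round cap 26 mm across and 14 mm high on top (94 mm in all), about 250 g. Loose, lying on one flat side on the bench, 46 mm high as it lies. Origin: centre of its base; its z axis runs from the base to the cap, x and y are normal to its flat sides.
- box: Grey painted steel box fixed to the bench, open at the top, 150 mm (its x) by 240 mm (its y) by 120 mm high; walls and floor 6 mm thick. Origin: centre of its underside, z up; its x axis points from the front wall (clamp, towards the robot) to the rear wall (lid hinge). The half at negative y is empty; the cutter stands in the half at positive y.
- lid (a joint): Hinge angle of the box's lid, rad: 0 shut flat on the rim, grows as it opens upward and back, 1.57 upright, stop at 1.9. Stiff hinge: the lid stays where it is left (about 3 N at its free edge moves it). The lid is a plain grey plate 150 x 240 x 10 mm (350 g) with no handle; push it over from behind or pinch its free edge.
- lid_hinge (a point): Midpoint of the lid's hinge line, on the rear edge of the box's rim, 120 mm above the bench (75 mm along the box's x from its centre). The hinge line runs along the box's y.
- lid_edge (a point): Midpoint of the lid's free edge, at mid-thickness: 150 mm from the hinge line. With the lid shut it lies over the front wall at a height of 126 mm.
- clamp (a joint): Hinge angle of the clamp, rad: 0 lying flat over the lid, 1.57 upright, grows as it swings back towards the robot, stop at 2.2. Stiff hinge: stays where it is left (about 2 N at the bar moves it).
- clamp_hinge (a point): Pivot of the clamp, in brackets at the middle of the box's front wall: 89 mm in front of the box's centre (its -x), 138 mm above the bench. The pivot line runs along the box's y.
- clamp_bar (a point): Centre of the round steel cross-bar at the end of the clamp's flat steel arm (arm 20 mm wide, 6 mm thick): bar 14 mm in diameter, 64 mm long along the box's y, 75 mm from the pivot. With the clamp flat it lies just above the lid, its axis 138 mm above the bench.
- hardy: Dark steel hot-cutter (bystander) standing in the box's half at positive y: 48 x 48 mm foot, 66 mm tall, 600 g. Origin: centre of its underside. Leave it.
- hammer: Hammer lying on the bench beyond the tin (bystander), about 260 mm long, 26 mm high, its head 60 mm wide. Origin under its middle. Leave it.
- chisel: Dark steel cold chisel lying on the bench (bystander), about 165 mm long, 30 mm wide at its blade, 18 mm high. Origin under its middle. Leave it.
- offcut: Brown rusty square steel bar offcut lying on the bench (bystander), 110 x 25 x 25 mm. Origin under its middle. Leave it.
Things that resemble listed ones, but are neither listed nor needed, are in the scene too. There is more than one size of the tin; the job needs the smallest.

How it is judged:
By the outcome, as a careful person would: the job done as asked, in the order asked, and still so for the second after the job is handed in, with the robot touching nothing.
It also fails if it takes over 72 s, if anything falls off the work surface, if the arm or the gripper's body presses on something with over 40 N, if the wrist force passes 120 N, or if a joint passes its speed limit or range.

## Robot

A 7-joint arm with a two-finger parallel gripper is mounted at the origin on the work surface. World frame = base frame: x ahead of the robot, y to its left, z up, the work surface at z = 0. Lengths are in mm, angles in rad, forces in N, time in s.
With the tool pointing down it reaches from about 400 to 750 mm from the base axis. Payload 19.5 kg.
Tool frame: the origin (TCP) lies midway between the tips of the shut fingers; the grasp point (between the pads) lies 19 mm behind it (bot.hold_point_z is the distance from the TCP to the grasp point, in mm); z points along the fingers, y is the direction in which the jaws open and shut (so a half turn about z gives the same grasp; the last joint's range is limited). The gripper opens to 85 mm and grips with 20 to 120 N. Pads are 22 mm wide; open, the fingers measure 114 mm over their backs; the gripper's body (76 mm by 85 mm) begins 54 mm behind the grasp point. The pads swing forward as they close: fully open they stand 13 mm farther back than shut.
Start: joints at [-1.233, 0.707, -0.028, 1.485, 0.022, 0.951, -0.075], TCP at [213.158, 534.002, 231.268] pointing down, gripper open.
Joint ranges: [-2.71, 2.71], [-0.32, 2.16], [-1.57, 1.52], [0, 2.45], [-1.46, 4.6], [0, 2.02], [-2.83, 2.83]. Speed limits (rad/s): [1.89, 1.89, 2.57, 2.57, 3.01, 3.01, 3.01].

## Interface

Orientations are given as a unit quaternion [x, y, z, w].
In Python, from rig import bot gives the robot as it stands.
- The arm moves only by the tool apply_moves, never from a script. Its argument "moves" is text: rows parted by semicolons, each of 7 numbers parted by spaces: the shift along the tool's x, y, z in mm, then the turn, a rotation vector about the tool's x, y, z in rad, then the opening, from 0 (shut) to 1 (fully open). In form: x y z rx ry rz grip; .... A call has 1 to 5 rows; each row is the pose to reach, as a shift and turn from the pose commanded when the call began, along the tool's axes at that moment; what a row does not reach only later rows make up. A row lasts 1/8 s, in which the tool goes at most 62.5 mm and 10.7 degrees, less where a joint would pass 70% of its speed; a pose out of reach is approached as far as the arm can. A call with a gripper value outside its range is refused whole. The fingers move at their own pace and stop on an object; "squeeze" is the grip in N (left out, the last holds). Time passes only in rows, so rows that repeat a pose let the fingers close. It gives the time, the measured TCP pose, the force and the opening at its end, in the units of the state.
- bot.read_state(): the state, without advancing time (a new reading comes with each control period).
- bot.capture(name): name is "side" or "top" or "wrist"; returns a dict with "image" (420x560x3 uint8, red, green, blue), "range_z" (420x560 float32, mm along the optical axis (not along the pixel's ray), 0 where there is no reading), "camera_matrix" (3x3 intrinsics, pixels), "position" and "attitude" of the camera in the world. Camera axes: x right, y down, z forward; pixel columns grow to the right and rows downward; lengths in mm; the calibration is good to about 2 mm. The wrist camera is an equidistant fisheye: a pixel r from the principal point sees the ray r / f radians off the axis. A picture is of the moment at which its call begins.
- bot.close_job(): hands the job in, once; it reports no verdict.
The state is a dict: "time_s": time; "joints": joint angles; "qvel": joint speeds; "joint_torque": joint torques, N m; "tcp_pos": TCP position; "tcp_rot": TCP orientation; "wrist_force": force on the tool from outside, world axes, zero at the start; "ft_torque": the same for the moment, N m; "opening": opening from 0.0 (shut) to 1.0 (fully open).
Only numpy, scipy, OpenCV 4.12 (cv2) and the standard library are available. Lean on these libraries where they do the work, as an engineer would, in place of code of your own. Each camera call takes 0.05 s, during which the arm holds its last target.

## Working session

There is one attempt and no reset: what is moved stays moved. The work goes in short steps, Python scripts to look and compute and a tool call to move; the robot and the scene stay as the last step left them, time stands still between calls to the robot, and variables do not carry over. Pictures are saved under pics/ and viewed, and the job is handed in when it is done.

Besides the shell and the picture viewer there is one more tool, called after "Request:" as name(argument=value, ...) on one line, values as JSON. apply_moves: Moves the arm, as the interface text tells. Its arguments: {"type":"object","properties":{"moves":{"type":"string"},"squeeze":{"type":"number"}},"required":["moves"]}

```bash
mkdir -p pics; ls; cat > h.py <<'E'
import numpy as np, cv2
from scipy.spatial.transform import Rotation as R
from rig import bot
def cap(name):
    c=bot.capture(name); return c
def save(c,fn,scale=1,crop=None):
    im=c["image"][:,:,::-1]
    if crop: 
        r0,r1,c0,c1=crop; im=im[r0:r1,c0:c1]
    if scale!=1: im=cv2.resize(im,None,fx=scale,fy=scale,interpolation=cv2.INTER_CUBIC)
    cv2.imwrite(fn,im)
def att(c):
    a=np.array(c["attitude"],float)
    return R.from_quat(a).as_matrix() if a.size==4 else a.reshape(3,3)
def cloud(c):
    K=np.array(c["camera_matrix"]); z=c["range_z"].astype(float)
    v,u=np.mgrid[0:z.shape[0],0:z.shape[1]]
    X=np.stack([(u-K[0,2])/K[0,0]*z,(v-K[1,2])/K[1,1]*z,z],-1)
    P=X@att(c).T+np.array(c["position"]); P[z<=0]=np.nan
    return P
E
python3 - <<'E'
from h import *
import pickle
for n in ["side","top","wrist"]:
    c=cap(n); save(c,f"pics/{n}0.png"); pickle.dump(c,open(f"{n}0.pkl","wb"))
    print(n,c["camera_matrix"],c["position"],c["attitude"])
print(bot.read_state(), bot.hold_point_z)
E
```

```text
pics
side [[406.54807971   0.         280.27997958]
 [  0.         406.54807971 206.4398662 ]
 [  0.           0.           1.        ]] [ 163.70086581 -772.32058069  897.34545112] [ 0.90438345 -0.15019094  0.0683284  -0.39352824]
top [[535.46277079   0.         281.05775919]
 [  0.         535.46277079 214.55573193]
 [  0.           0.           1.        ]] [ 264.51257495   24.21460439 1347.24774043] [-0.70446175  0.70614678 -0.04175592  0.05785159]
wrist [[325.1922621    0.         273.76679905]
 [  0.         325.1922621  203.41000127]
 [  0.           0.           1.        ]] [140.84913983 562.58314032 374.72073423] [0.81764268 0.55452684 0.0866192  0.12828698]
{'time_s': 0.15, 'joints': array([-1.23274989,  0.70694922, -0.02762024,  1.48487927,  0.02196033,
        0.95089163, -0.07545926]), 'qvel': array([ 4.28455276e-05, -1.54771755e-03, -1.00908251e-03, -1.52450837e-03,
        2.50745899e-04, -1.62936446e-03, -1.26477665e-03]), 'joint_torque': array([ 7.50085001e-04, -8.83323026e+01,  1.23467311e+00, -2.36198813e+01,
        1.69245608e-02,  5.27698692e-03, -3.90491905e-08]), 'tcp_pos': array([213.05863767, 533.86083638, 230.94393141]), 'tcp_rot': array([ 1.88725486e-01,  9.82029796e-01, -4.05014878e-04, -8.44121606e-05]), 'wrist_force': array([ 0.21408806,  0.25122559, -0.35593801]), 'ft_torque': array([-0.0653742 ,  0.05654875,  0.01074456]), 'opening': 1.0012055526104089} 18.700000000000003
```

View pics/side0.png

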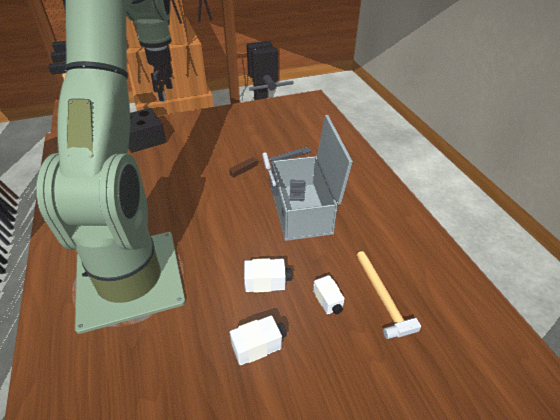

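View pics/top0.png

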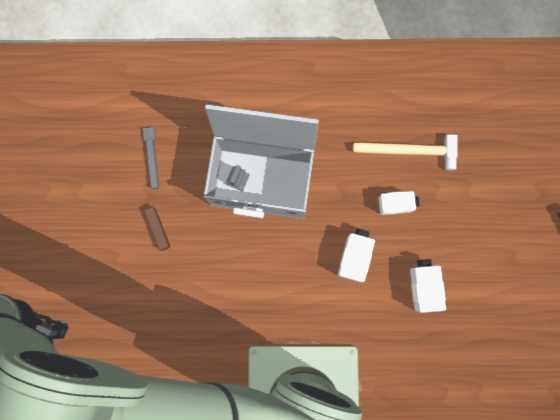

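View pics/wrist0.png

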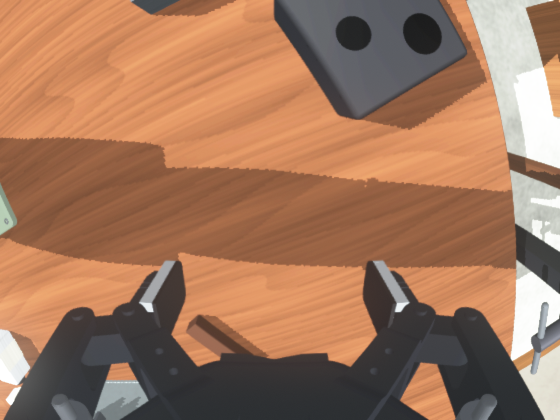

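The candidates for the tin in the top view are (398,203), which looks smallest, (357,257) and (428,288), which both look larger. In the side view they are at (328,294), (266,275) and (257,340). I'll measure all three and take a close crop.

```bash
python3 - <<'E'
from h import *
import pickle
t=pickle.load(open("top0.pkl","rb")); s=pickle.load(open("side0.pkl","rb"))
a=cv2.resize(t["image"][130:320,320:480,::-1],None,fx=3,fy=3,interpolation=cv2.INTER_CUBIC)
b=cv2.resize(s["image"][230:370,210:440,::-1],None,fx=1.3,fy=1.3)
cv2.imwrite("pics/crop1.png",a)
for nm,c in (("top",t),("side",s)):
    P=cloud(c); im=c["image"].astype(int)
    z=P[...,2]
    # table height check
    m=(z>-20)&(z<20); print(nm,"table z med",np.nanmedian(z[m]))
    obj=(z>15)&(z<110)&(P[...,0]>250)&(P[...,0]<760)&(P[...,1]>-460)&(P[...,1]<320)
    n,lab,st,ce=cv2.connectedComponentsWithStats(obj.astype(np.uint8))
    for i in range(1,n):
        if st[i,4]<40: continue
        mm=lab==i; q=P[mm]
        top=np.nanpercentile(q[:,2],90)
        qt=q[np.abs(q[:,2]-top)<8][:,:2].astype(np.float32)
        print(nm,i,"px",ce[i].round(),"n",st[i,4],"mean",q.mean(0).round(1),"z90",round(top,1),"rect(top)",[np.round(v,2) for v in cv2.minAreaRect(qt)])
E
```

```text
top table z med -0.6308257658844241
top 1 px [415. 149.] n 1203 mean [ 618.1 -285.6   22.4] z90 26.7 rect(top) [array([ 617.63, -260.7 ]), array([260.19,  87.42]), np.float64(86.91)]
top 2 px [251. 156.] n 1242 mean [591.8 128.3  64.4] z90 101.4 rect(top) [array([593.2 , 125.56]), array([116.23, 264.68]), np.float64(21.94)]
top 3 px [237. 177.] n 355 mean [543.5 162.4  46.3] z90 72.3 rect(top) [array([546.64, 165.24]), array([14.33, 46.1 ]), np.float64(69.28)]
top 4 px [399. 202.] n 729 mean [ 479.7 -235.4   42.3] z90 48.0 rect(top) [array([ 481.5 , -234.59]), array([46.82, 81.98]), np.float64(4.49)]
top 5 px [225. 203.] n 197 mean [474.2 189.6  67.7] z90 102.8 rect(top) [array([473.11, 185.96]), array([92.31,  2.27]), np.float64(81.42)]
top 7 px [284. 212.] n 236 mean [453.   47.   65.8] z90 104.1 rect(top) [array([452.22,  45.79]), array([99.37,  3.1 ]), np.float64(81.83)]
top 8 px [357. 256.] n 1275 mean [ 347.4 -128.5   57.3] z90 63.0 rect(top) [array([ 344.35, -128.89]), array([ 60.71, 105.17]), np.float64(74.69)]
top 9 px [427. 280.] n 999 mean [ 290.3 -294.9   55.6] z90 62.9 r
[... 287 characters left out ...]
 mean [509.2  -3.2  64.2] z90 101.9 rect(top) [array([493.2 ,   8.74]), array([ 85.06, 197.03]), np.float64(47.99)]
side 6 px [388. 302.] n 1083 mean [ 617.2 -302.4   23.3] z90 27.0 rect(top) [array([ 619.88, -263.18]), array([259.91,  87.31]), np.float64(86.56)]
side 7 px [266. 273.] n 1254 mean [ 346.5 -143.5   51.6] z90 62.3 rect(top) [array([ 346.39, -131.92]), array([ 63.96, 103.2 ]), np.float64(74.81)]
side 8 px [329. 294.] n 742 mean [ 479.  -247.7   40.4] z90 47.8 rect(top) [array([ 482.39, -237.71]), array([47.48, 83.06]), np.float64(5.75)]
side 9 px [264. 335.] n 1162 mean [ 289.6 -310.5   53.7] z90 62.6 rect(top) [array([ 285.4 , -301.89]), array([75.17, 62.52]), np.float64(5.49)]
```

View pics/crop1.png

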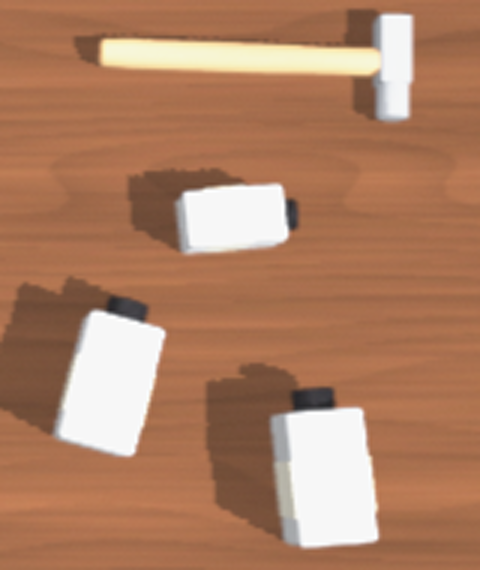

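The smallest tin is the one at top pixel (398,203). It measures 47×82 mm and 48 mm high, against 105×61×63 and about 105×63×63 for the other two, and its cap points to world −y. Next I'll fit the box, lid and clamp poses.

```bash
python3 - <<'E'
from h import *
import pickle
print([a for a in dir(bot) if not a.startswith('_')])
t=pickle.load(open("top0.pkl","rb")); s=pickle.load(open("side0.pkl","rb"))
cv2.imwrite("pics/crop2.png",cv2.resize(t["image"][90:230,190:335,::-1],None,fx=4,fy=4,interpolation=cv2.INTER_CUBIC))
cv2.imwrite("pics/crop3.png",cv2.resize(s["image"][100:250,220:370,::-1],None,fx=4,fy=4,interpolation=cv2.INTER_CUBIC))
Pt=cloud(t);Ps=cloud(s)
for nm,P in (("top",Pt),("side",Ps)):
    q=P.reshape(-1,3); q=q[~np.isnan(q[:,0])]
    reg=(q[:,0]>400)&(q[:,0]<720)&(q[:,1]>-30)&(q[:,1]<280)
    q=q[reg]
    rim=q[(q[:,2]>113)&(q[:,2]<124)]
    print(nm,"rim n",len(rim), [np.round(v,2) for v in cv2.minAreaRect(rim[:,:2].astype(np.float32))])
    hi=q[(q[:,2]>145)]
    print("hi",len(hi),hi.min(0).round(),hi.max(0).round())
    lid=hi[hi[:,0]>560]
    # plane fit of lid
    c=lid.mean(0);
    for _ in range(5):
        U,S,Vt=np.linalg.svd(lid-c,full_matrices=False); n=Vt[2]; d=(lid-c)@n; lid=lid[np.abs(d)<4]; c=lid.mean(0)
    print("lid plane n",n.round(3),"c",c.round(1),len(lid), "elev",np.degrees(np.arcsin(n[2])), "yaw",np.degrees(np.arctan2(n[1],n[0])), "extents",lid.min(0).round(),lid.max(0).round())
    cl=hi[hi[:,0]<520]; print("clamp",len(cl)); 
    if len(cl): print(cl.min(0).round(),cl.max(0).round(),cl.mean(0).round(1))
E
```

```text
['MotionError', 'capture', 'close_job', 'hold_point_z', 'read_state']
top rim n 813 [array([535.74, 104.18]), array([240.35, 157.62]), np.float64(81.4)]
hi 3060 [420. -29. 145.] [654. 210. 274.]
lid plane n [-0.983  0.145  0.113] c [621.7  90.1 215.3] 2620 elev 6.4833579842401186 yaw 171.58535574759904 extents [596. -29. 145.] [649. 210. 274.]
clamp 210
[420.  88. 145.] [453. 151. 222.] [431.6 118.9 210.3]
side rim n 501 [array([530.25, 101.44]), array([245.48, 175.09]), np.float64(83.04)]
hi 1550 [421. -30. 145.] [654. 209. 272.]
lid plane n [-0.983  0.145  0.11 ] c [620.7  77.6 212.7] 1325 elev 6.307165808446931 yaw 171.60987046034128 extents [598. -30. 145.] [649. 209. 272.]
clamp 109
[421.  83. 146.] [450. 149. 219.] [433.4 110.  202. ]
```

View pics/crop2.png

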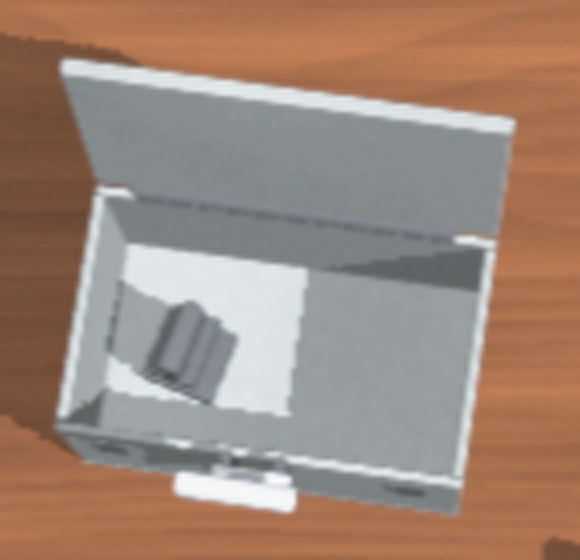

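View pics/crop3.png

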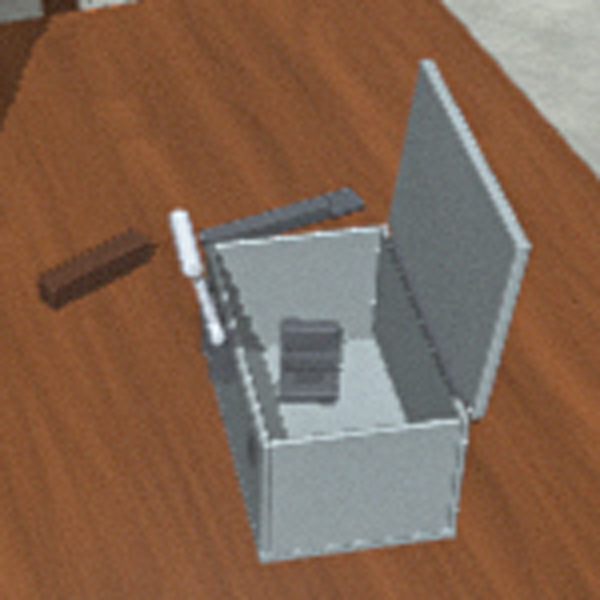

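```bash
python3 - <<'E'
from h import *
import pickle
yaw=np.radians(-8.4); ex=np.array([np.cos(yaw),np.sin(yaw),0]); ey=np.array([-np.sin(yaw),np.cos(yaw),0])
for nm in ("top","side"):
    P=cloud(pickle.load(open(nm+"0.pkl","rb"))); q=P.reshape(-1,3); q=q[~np.isnan(q[:,0])]
    q=q[(q[:,0]>400)&(q[:,0]<720)&(q[:,1]>-45)&(q[:,1]<280)]
    a=q@ex;b=q@ey;z=q[:,2]
    lid=(z>150)&(a>560)
    print(nm,"lid y",np.percentile(b[lid],[0.5,99.5]).round(1),"mid",np.percentile(b[lid],[0.5,99.5]).mean().round(1),"zmax",z[lid].max().round(1))
    rim=(z>114)&(z<124)
    print("rim y pct",np.percentile(b[rim],[1,99]).round(1),"x pct",np.percentile(a[rim],[1,50,99]).round(1))
    # side-walls x-extents
    for lo,hi in ((-1000,np.percentile(b[rim],1)+6),(np.percentile(b[rim],99)-6,1000)):
        m=rim&(b>lo)&(b<hi); print(" sidewall x range",a[m].min().round(1),a[m].max().round(1),m.sum())
    h=np.histogram(a[rim],bins=np.arange(420,610,4)); print(list(zip(h[1][:-1].astype(int),h[0])))
    ha=(z>30)&(z<80)&(a>460)&(a<570)&(b>215-30)&(b<290)
    m=(z>65)&(z<78)&(a>460)&(a<570); print("hardy top a,b",np.median(a[m]),np.median(b[m]),m.sum(), a[m].min(),a[m].max(),b[m].min(),b[m].max())
    cl=(z>150)&(a<500)
    bar=cl&(z>195); print("bar a",np.percentile(a[bar],[2,50,98]).round(1),"b",np.percentile(b[bar],[2,50,98]).round(1),"z",np.percentile(z[bar],[2,50,98]).round(1))
    fl=(np.abs(z-6)<5)&(a>450)&(a<590)&(b>60)&(b<290); print("floor z",np.median(z[fl]),fl.sum(), a[fl].min(),a[fl].max(),b[fl].min(),b[fl].max())
E
```

```text
top lid y [ 62.5 299. ] mid 180.7 zmax 274.0
rim y pct [ 61.6 300.4] x pct [441.1 509.4 592.7]
 sidewall x range 442.4 592.7 147
 sidewall x range 441.6 592.7 158
[(np.int64(420), np.int64(0)), (np.int64(424), np.int64(0)), (np.int64(428), np.int64(0)), (np.int64(432), np.int64(1)), (np.int64(436), np.int64(2)), (np.int64(440), np.int64(123)), (np.int64(444), np.int64(135)), (np.int64(448), np.int64(7)), (np.int64(452), np.int64(7)), (np.int64(456), np.int64(9)), (np.int64(460), np.int64(10)), (np.int64(464), np.int64(8)), (np.int64(468), np.int64(9)), (np.int64(472), np.int64(9)), (np.int64(476), np.int64(8)), (np.int64(480), np.int64(8)), (np.int64(484), np.int64(8)), (np.int64(488), np.int64(7)), (np.int64(492), np.int64(9)), (np.int64(496), np.int64(9)), (np.int64(500), np.int64(7)), (np.int64(504), np.int64(7)), (np.int64(508), np.int64(11)), (np.int64(512), np.int64(8)), (np.int64(516), np.int64(8)), (np.int64(520), np.int64(9)), (np.int64(524), np.int64(7)), (np.int64(528), np.int64(9)), (np.int64(532), np.int64(6)), (np.int64(536), np.int64(9)), (np.int64(540), np.int64(9)), 
[... 1971 characters left out ...]
64(7)), (np.int64(556), np.int64(8)), (np.int64(560), np.int64(8)), (np.int64(564), np.int64(5)), (np.int64(568), np.int64(7)), (np.int64(572), np.int64(4)), (np.int64(576), np.int64(7)), (np.int64(580), np.int64(4)), (np.int64(584), np.int64(66)), (np.int64(588), np.int64(35)), (np.int64(592), np.int64(10)), (np.int64(596), np.int64(2)), (np.int64(600), np.int64(1)), (np.int64(604), np.int64(0))]
hardy top a,b 514.3275690140797 236.6927898940221 269 460.0442845385252 569.6855466049727 55.075752845446864 299.90264710646426
bar a [403.  408.7 416.5] b [145.8 172.4 207.2] z [209.4 216.  219.2]
floor z 5.883206115897565 601 453.0351395234683 588.5941006169265 60.05145118255385 289.9069685538034
```

The box centre is at about world (537, 102), yaw −8.4°. The lid is open at about 1.68 rad and the clamp stands at about 1.83 rad with its bar centre at z ≈ 213. I'll carry the gripper high over the front of the box towards the tin, turning the jaws on the way.

Request:
apply_moves(moves="-374 -297 -109 0 0 1.1 1; -374 -297 -109 0 0 1.1 1; -374 -297 -109 0 0 1.1 1; -374 -297 -109 0 0 1.1 1; -374 -297 -109 0 0 1.1 1", squeeze=50)

```text
time_s: 0.78
tcp_pos: [365.1, 267.8, 301.3]
tcp_rot: [0.614, 0.789, 0.0, -0.0]
wrist_force: [1.4, 0.9, -0.4]
opening: 1.002
```

```bash
cat >> h.py <<'E'
def rel(pos,Rt):
    """shift (tool axes) + rotvec from measured pose to target TCP pos / rotation matrix"""
    s=bot.read_state(); R0=R.from_quat(s["tcp_rot"]); 
    d=R0.inv().apply(np.array(pos)-s["tcp_pos"]); rv=(R0.inv()*R.from_matrix(Rt)).as_rotvec()
    return d.round(1),rv.round(3)
def st():
    s=bot.read_state(); print("t",round(s["time_s"],2),"q",s["joints"].round(2),"tcp",s["tcp_pos"].round(1),"R",R.from_quat(s["tcp_rot"]).as_matrix().T.round(3).tolist(),"F",s["wrist_force"].round(1),"open",round(s["opening"],3))
YAW=np.radians(-8.4); EX=np.array([np.cos(YAW),np.sin(YAW),0]); EY=np.array([-np.sin(YAW),np.cos(YAW),0]); EZ=np.array([0,0,1.])
def box(a,b,z): return (516.5+a)*EX+(179.5+b)*EY+z*EZ
def frame(y,z):
    y=np.array(y,float);z=np.array(z,float);z/=np.linalg.norm(z);y-=z*(y@z);y/=np.linalg.norm(y)
    return np.stack([np.cross(y,z),y,z],1)
E
python3 -c "
from h import *
st()
w=np.array([np.cos(np.radians(5)),np.sin(np.radians(5)),0]); c=np.array([w[1],-w[0],0])
body=np.array([482,-236.5,0])
base=body-40*c
f=np.radians(45); d=-np.cos(f)*c-np.sin(f)*EZ
g=base+58*c+25*EZ; tcp=g+18.7*d
F=frame(w,d)
print('tcp grasp',tcp,'pre',tcp-130*d)
print(rel(tcp-130*d,F))
print(rel([450,120,340],frame(w,-EZ)))
print(rel([470,-200,300],frame(w,-EZ)))
"
```

```text
t 0.78 q [-0.85  0.45  0.24  1.79 -0.13  0.92 -0.31] tcp [365.1 267.8 301.3] R [[-0.245, 0.97, 0.0], [0.97, 0.245, 0.0], [0.0, 0.0, -1.0]] F [ 1.4  0.9 -0.4] open 1.002
tcp grasp [ 482.41635198 -241.25892487   11.77710319] pre [ 490.42804615 -332.8330083   103.70098475]
(array([-613.1,  -25.6,  197.5]), array([-0.063,  0.783,  0.152]))
(array([-164.1,   46.1,  -38.7]), array([ 0.  , -0.  ,  0.16]))
(array([-479.2,  -12.9,    1.2]), array([ 0.  , -0.  ,  0.16]))
```

Request:
apply_moves(moves="-479 -13 0 0 0 0.16 1; -479 -13 0 0 0 0.16 1; -479 -13 0 0 0 0.16 1; -479 -13 0 0 0 0.16 1; -479 -13 0 0 0 0.16 1")

```text
time_s: 1.4
tcp_pos: [434.8, -36.9, 300.9]
tcp_rot: [0.673, 0.739, 0.0, 0.0]
wrist_force: [1.3, 0.4, 0.1]
opening: 1.0
```

```bash
cat > tin.py <<'E'
from h import *
w=np.array([np.cos(np.radians(5)),np.sin(np.radians(5)),0]); c=np.array([w[1],-w[0],0])
body=np.array([482,-236.5,0])
base=body-40*c
f=np.radians(45); d=-np.cos(f)*c-np.sin(f)*EZ
g=base+58*c+25*EZ; tcp=g+18.7*d
F=frame(w,d)
E
python3 -c "
from tin import *
st()
print(rel(tcp-130*d,F))
"
```

```text
t 1.4 q [-0.17  0.43  0.29  1.84 -0.15  0.9   0.28] tcp [434.8 -36.9 300.9] R [[-0.094, 0.996, 0.0], [0.996, 0.094, 0.0], [0.0, 0.0, -1.0]] F [1.3 0.4 0.1] open 1.0
(array([-299.9,   27.6,  197.2]), array([-0.002,  0.785,  0.006]))
```

Request:
apply_moves(moves="-300 28 197 0 0.785 0 1; -300 28 197 0 0.785 0 1; -300 28 197 0 0.785 0 1; -300 28 197 0 0.785 0 1; -300 28 197 0 0.785 0 1")

```text
time_s: 2.02
tcp_pos: [471.2, -215.7, 179.0]
tcp_rot: [0.637, 0.701, 0.214, -0.241]
wrist_force: [2.1, 0.6, 1.3]
opening: 0.997
```

```bash
python3 -c "
from tin import *
st()
print(rel(tcp-130*d,F)); print(rel(tcp-60*d,F)); print(rel(tcp,F))
c=cap('wrist'); save(c,'pics/wrist1.png')
c=cap('side'); save(c,'pics/side1.png')
"
```

```text
t 2.02 q [ 0.63  0.94  0.01  1.37 -0.48  1.34  0.97] tcp [ 471.2 -215.7  179. ] R [[-0.073, 0.789, 0.609], [0.995, 0.098, -0.007], [-0.066, 0.606, -0.793]] F [2.1 0.6 1.3] open 0.997
(array([-139.8,    8.2,  -12.5]), array([-0.013,  0.13 ,  0.003]))
(array([-130.7,    9.1,   56.9]), array([-0.013,  0.13 ,  0.003]))
(array([-123. ,    9.9,  116.4]), array([-0.013,  0.13 ,  0.003]))
```

View pics/side1.png

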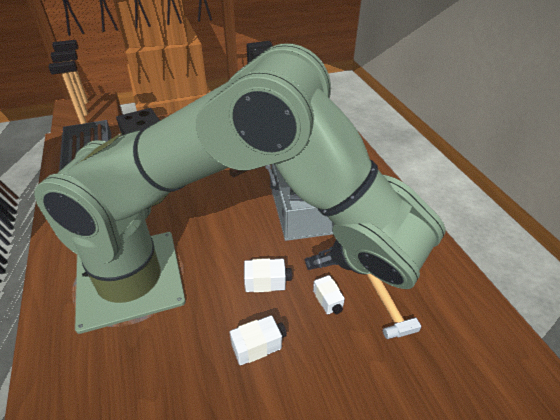

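View pics/wrist1.png

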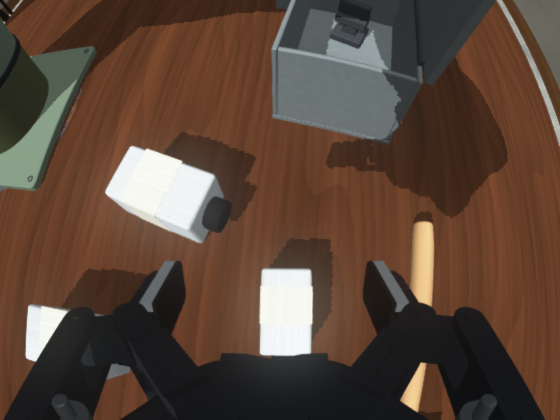

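Request:
apply_moves(moves="-131 9 30 0 0.13 0 1; -131 9 50 0 0.13 0 1; -131 9 57 0 0.13 0 1; -131 9 57 0 0.13 0 1")

```text
time_s: 2.62
tcp_pos: [484.1, -282.8, 52.7]
tcp_rot: [0.623, 0.683, 0.252, -0.287]
wrist_force: [-0.5, -0.2, 0.1]
opening: 1.001
```

```bash
python3 -c "
from tin import *
st()
print(rel(tcp,F))
c=cap('wrist'); save(c,'pics/wrist2.png')
import pickle; pickle.dump(c,open('w2.pkl','wb'))
"
```

```text
t 2.62 q [ 0.74  1.27 -0.01  1.04 -0.48  1.48  1.03] tcp [ 484.1 -282.8   52.7] R [[-0.059, 0.707, 0.705], [0.995, 0.097, -0.014], [-0.078, 0.701, -0.709]] F [-0.5 -0.2  0.1] open 1.001
(array([ 0.6,  2.9, 58.2]), array([-0.017,  0.003, -0.003]))
```

View pics/wrist2.png

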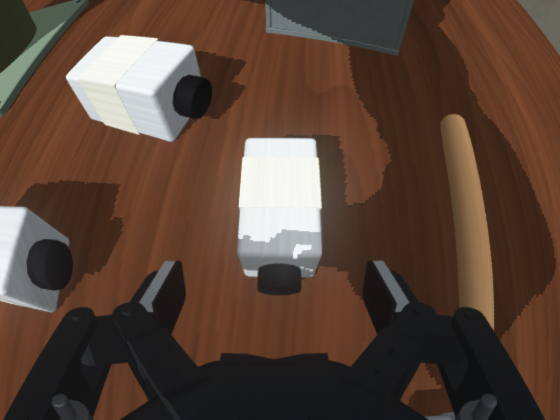

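The tin is centred between the fingers, with its cap at (280,278) and its base edge at (282,140). The leftover offset is about 3 mm, which matches the computed shift. I'll advance and grip.

Request:
apply_moves(moves="0.5 3 40 -0.017 0 0 1; 0.5 3 58 -0.017 0 0 1; 0.5 3 58 -0.017 0 0 1; 0.5 3 58 -0.017 0 0 0; 0.5 3 58 -0.017 0 0 0", squeeze=50)

```text
time_s: 3.3
tcp_pos: [483.7, -242.8, 14.2]
tcp_rot: [0.625, 0.682, 0.257, -0.279]
wrist_force: [0.2, -0.2, 0.1]
opening: 0.604
```

Request:
apply_moves(moves="0 0 0 0 0 0 0; 0 0 0 0 0 0 0; 0 0 0 0 0 0 0; 0 0 0 0 0 0 0", squeeze=50)

```text
time_s: 3.8
tcp_pos: [483.6, -242.7, 14.2]
tcp_rot: [0.625, 0.682, 0.258, -0.279]
wrist_force: [0.3, -2.3, 6.5]
opening: 0.529
```

```bash
python3 -c "
from tin import *
st()
print(rel(tcp,F))
c=cap('wrist'); save(c,'pics/wrist3.png')
"
```

```text
t 3.8 q [ 0.71  1.28 -0.04  1.19 -0.51  1.31  1.07] tcp [ 483.6 -242.7   14.2] R [[-0.062, 0.708, 0.703], [0.996, 0.085, 0.001], [-0.059, 0.701, -0.711]] F [ 0.3 -2.3  6.5] open 0.529
(array([-0.6, -1. ,  2.8]), array([ 0.002,  0.006, -0.   ]))
```

View pics/wrist3.png

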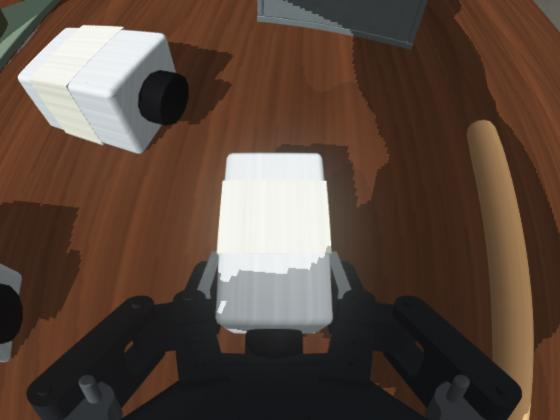

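The grip is firm, with the opening at 0.529 ≈ 45 mm. I'll lift straight up.

Request:
apply_moves(moves="21 0 -21 0 0 0 0; 60 0 -60 0 0 0 0; 100 0 -101 0 0 0 0; 126 0 -128 0 0 0 0; 126 0 -128 0 0 0 0")

```text
time_s: 4.47
tcp_pos: [483.8, -243.4, 195.3]
tcp_rot: [0.625, 0.682, 0.257, -0.278]
wrist_force: [-0.1, 0.1, -3.9]
opening: 0.531
```

```bash
cat > fk.py <<'E'
from h import *
from scipy.optimize import least_squares
S=[([-1.23274989,0.70694922,-0.02762024,1.48487927,0.02196033,0.95089163,-0.07545926],[213.06,533.86,230.94],[1.88725486e-01,9.82029796e-01,-4.05e-04,-8.4e-05]),
([-0.85,0.45,0.24,1.79,-0.13,0.92,-0.31],[365.1,267.8,301.3],[0.614,0.789,0,0]),
([-0.17,0.43,0.29,1.84,-0.15,0.9,0.28],[434.8,-36.9,300.9],[0.673,0.739,0,0]),
([0.63,0.94,0.01,1.37,-0.48,1.34,0.97],[471.2,-215.7,179.0],[0.637,0.701,0.214,-0.241]),
([0.74,1.27,-0.01,1.04,-0.48,1.48,1.03],[484.1,-282.8,52.7],[0.623,0.683,0.252,-0.287]),
([0.71,1.28,-0.04,1.19,-0.51,1.31,1.07],[483.6,-242.7,14.2],[0.625,0.682,0.258,-0.279])]
def add():
    s=bot.read_state(); S.append((list(s["joints"]),list(s["tcp_pos"]),list(s["tcp_rot"])))
def rz(a): return R.from_euler('z',a)
def ry(a): return R.from_euler('y',a)
def fk(p,q,sg,full=False):
    h1,o2,L1,e1,e2,L2,w,L3,ty=p
    s1,s3,s5,s7=sg
    A=rz(s1*q[0]+0); pos=np.array([0,0,h1]); pts=[pos.copy()]
    A=A*ry(q[1]); pos=pos+A.apply([0,o2,0])
    A=A*rz(s3*q[2]); pos=pos+A.apply([e1,0,L1]); pts.append(pos.copy())
    A=A*ry(q[3]); pos=pos+A.apply([e2,0,L2])
    A2=A*rz(s5*q[4]); pts.append(pos.copy())
    A=A2*ry(q[5]); pos=pos+A.apply([w,0,L3]); pts.append(pos.copy())
    A=A*rz(s7*q[6])
    if full: return pos,A,pts
    return pos,A
E
python3 - <<'E'
from fk import *
import itertools,pickle
st(); add()
c=cap('side'); save(c,'pics/side2.png'); pickle.dump(c,open('s2.pkl','wb'))
best=[]
for sg in itertools.product([1,-1],repeat=4):
    # orientation consistency: R_tool const
    rt=[(fk(np.zeros(9),q,sg)[1].inv()*R.from_quat(r)) for q,p,r in S]
    m=R.concatenate(rt).mean(); err=np.mean([(m.inv()*x).magnitude() for x in rt])
    best.append((err,sg,m.as_matrix().round(2).tolist()))
best.sort(key=lambda t:t[0]); print(best[:3])
sg=best[0][1]
def res(p): return np.concatenate([fk(p,q,sg)[0]-np.array(x) for q,x,_ in S])
o=least_squares(res,[400,0,400,0,0,400,0,250,0],loss='soft_l1')
print(o.x.round(1),np.abs(o.fun).max().round(1),o.fun.reshape(-1,3).round(1).tolist())
pickle.dump((o.x,sg,R.from_matrix(np.array(best[0][2]))),open("fk.pkl","wb"))
for q,x,_ in S[-1:]: print([v.round() for v in fk(o.x,q,sg,True)[2]])
E
```

```text
t 4.47 q [ 0.7   1.02 -0.02  1.17 -0.51  1.55  0.95] tcp [ 483.8 -243.4  195.3] R [[-0.063, 0.71, 0.701], [0.996, 0.085, 0.004], [-0.057, 0.699, -0.713]] F [-0.1  0.1 -3.9] open 0.531
[(np.float64(0.00409483680815667), (-1, -1, -1, -1), [[0.0, -1.0, -0.0], [1.0, 0.0, 0.0], [-0.0, -0.0, 1.0]]), (np.float64(0.22799912202785233), (-1, 1, -1, -1), [[-0.11, -0.99, -0.02], [0.99, -0.11, -0.04], [0.04, -0.03, 1.0]]), (np.float64(0.45845915492112094), (-1, -1, 1, -1), [[-0.04, -0.88, -0.47], [0.93, -0.21, 0.31], [-0.37, -0.42, 0.83]])]
[308.9 -32.5 535.6   3.8   7.2 282.2   2.9 311.4   0. ] 3.3 [[0.2, -1.7, 1.4], [0.1, 0.2, -0.4], [0.4, 0.1, -0.5], [0.6, 0.1, 1.0], [-1.1, -2.6, -3.3], [0.3, 1.0, 0.8], [0.5, 0.2, -0.4]]
[array([  0.,   0., 309.]), array([ 329., -321.,  586.]), array([ 504., -462.,  415.]), array([ 484., -243.,  195.])]
```

View pics/side2.png

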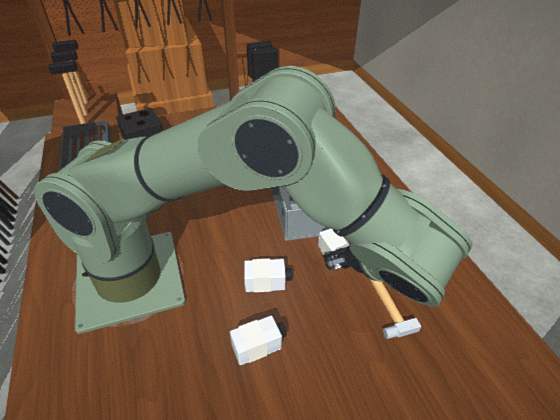

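The kinematic fit is good to about 3 mm. Next I'll work out the placing pose inside the box's empty half and its clearances.

```bash
cat > place.py <<'E'
from fk import *
import pickle
P,SG,RT=pickle.load(open("fk.pkl","rb"))
def FK(q):
    p,A,pts=fk(P,q,SG,True); return p,A*RT,pts
w=np.array([np.cos(np.radians(5)),np.sin(np.radians(5)),0]); c=np.array([w[1],-w[0],0])
Rg=np.array(R.from_quat([0.625,0.682,0.258,-0.279]).as_matrix()); tg=np.array([483.6,-242.7,14.2])
base=np.array([482,-236.3,23])-40*c
bt=Rg.T@(base-tg); ct=Rg.T@c; jt=Rg.T@w
# target rotation: ct->Z, jt->EX
T=np.stack([EX,np.cross(EZ,EX),EZ],1); L=np.stack([jt-(jt@ct)*ct,np.zeros(3),ct],1); L[:,0]/=np.linalg.norm(L[:,0]); L[:,1]=np.cross(L[:,2],L[:,0])
Rp=T@L.T
def tcp_place(a=0,b=-57,z=6): return box(a,b,z)-Rp@bt
def ik(pos,Rt,q0):
    def f(q):
        p,A,_=FK(q); return np.concatenate([(p-pos)/5,(A.inv()*R.from_matrix(Rt)).as_rotvec()*50,(q-q0)*0.05])
    lo=np.array([-2.71,-.32,-1.57,0,-1.46,0,-2.83]);hi=np.array([2.71,2.16,1.52,2.45,4.6,2.02,2.83])
    o=least_squares(f,np.clip(q0,lo+1e-3,hi-1e-3),bounds=(lo,hi)); return o.x,np.abs(o.fun[:6]).max()
E
python3 - <<'E'
from place import *
st()
print("bt",bt.round(1),"ct",ct.round(3),"jt",jt.round(3)); print("Rp cols",Rp.T.round(3).tolist())
tp=tcp_place(); print("tcp place",tp.round(1))
q=bot.read_state()["joints"]
for dz in (170,100,0):
    q,e=ik(tp+[0,0,dz],Rp,q); pts=FK(q)[2]
    print(dz,"q",q.round(2),"e",e.round(2),"elbow",pts[1].round(),"wrist",pts[2].round(),"wrist a,b",(pts[2]@EX-516.5).round(),(pts[2]@EY-179.5).round())
print("hover rel",rel(tp+[0,0,170],Rp))
E
```

```text
t 4.53 q [ 0.7   1.02 -0.02  1.17 -0.51  1.55  0.95] tcp [ 483.4 -243.   193.5] R [[-0.062, 0.709, 0.702], [0.996, 0.085, 0.002], [-0.059, 0.7, -0.712]] F [ 0.3  0.1 -3.1] open 0.534
bt [39.3 -1.1 26.4] ct [-0.711  0.001 -0.703] jt [-0.001  1.     0.003]
Rp cols [[0.101, 0.696, -0.711], [0.99, -0.143, 0.001], [-0.101, -0.704, -0.703]]
tcp place [528.6  36.9  52.5]
170 q [-0.88  1.06  0.98  1.5  -0.06  1.14 -0.24] e 0.0 elbow [325. 338. 570.] wrist [563. 256. 441.] wrist a,b 3.0 156.0
100 q [-0.87  1.16  0.94  1.54 -0.12  1.03 -0.27] e 0.0 elbow [345. 352. 523.] wrist [563. 256. 371.] wrist a,b 3.0 156.0
0 q [-0.85  1.31  0.87  1.55 -0.19  0.91 -0.33] e 0.0 elbow [369. 365. 445.] wrist [563. 256. 271.] wrist a,b 3.0 156.0
hover rel (array([216. ,  69. , 172.6]), array([ 0.002, -1.563,  0.254]))
```

Request:
apply_moves(moves="216 69 173 0 -1.563 0.254 0; 216 69 173 0 -1.563 0.254 0; 216 69 173 0 -1.563 0.254 0; 216 69 173 0 -1.563 0.254 0; 216 69 173 0 -1.563 0.254 0")

```text
time_s: 5.15
tcp_pos: [520.1, -19.7, 212.4]
tcp_rot: [0.711, 0.701, 0.008, -0.062]
wrist_force: [1.2, 0.3, -3.6]
opening: 0.533
```

```bash
python3 - <<'E'
from place import *
st(); tp=tcp_place(); print("hover rel",rel(tp+[0,0,170],Rp))
q=bot.read_state()["joints"]; print([p.round() for p in FK(q)[2]])
E
```

```text
t 5.15 q [-0.11  0.71  0.28  1.63 -0.34  0.94  0.32] tcp [520.1 -19.7 212.4] R [[0.018, 0.995, 0.099], [0.997, -0.011, -0.077], [-0.075, 0.1, -0.992]] F [ 1.2  0.3 -3.6] open 0.533
hover rel (array([57.5,  7.1, -5.1]), array([-0.03 , -0.883,  0.156]))
[array([  0.,   0., 309.]), array([353.,   7., 713.]), array([550., -50., 520.]), array([524., -18., 211.])]
```

Request:
apply_moves(moves="57.5 7 -5 -0.03 -0.883 0.156 0; 57.5 7 -5 -0.03 -0.883 0.156 0; 57.5 7 -5 -0.03 -0.883 0.156 0; 57.5 7 -5 -0.03 -0.883 0.156 0; 57.5 7 -5 -0.03 -0.883 0.156 0")

```text
time_s: 5.78
tcp_pos: [528.7, 36.3, 222.9]
tcp_rot: [0.703, 0.615, -0.272, 0.233]
wrist_force: [0.0, 0.1, -4.1]
opening: 0.535
```

Request:
apply_moves(moves="0 0 0 0 0 0 0; 0 0 0 0 0 0 0")

```text
time_s: 6.02
tcp_pos: [528.5, 35.1, 222.8]
tcp_rot: [0.704, 0.616, -0.27, 0.23]
wrist_force: [-0.7, -0.9, -3.3]
opening: 0.535
```

```bash
python3 - <<'E'
from place import *
st(); tp=tcp_place(); print("hover rel",rel(tp+[0,0,170],Rp)); print("place rel",rel(tp,Rp))
q=bot.read_state()["joints"]; print([p.round() for p in FK(q)[2]])
for n in ("side","top","wrist"):
    c=cap(n); save(c,f'pics/{n}3.png'); pickle.dump(c,open(n+'3.pkl','wb'))
im=np.hstack([cv2.resize(cv2.imread(f'pics/{n}3.png'),(400,300)) for n in ("side","wrist")]); cv2.imwrite('pics/cmb3.png',im)
E
```

```text
t 6.03 q [-0.78  0.99  0.77  1.48  0.06  1.13 -0.37] tcp [528.5  35.1 222.8] R [[0.096, 0.742, -0.663], [0.991, -0.137, -0.009], [-0.098, -0.656, -0.749]] F [-0.7 -0.9 -3.3] open 0.535
hover rel (array([ 1.6, -0.2, -1. ]), array([-0.004, -0.066,  0.012]))
place rel (array([114.3,   1.4, 126.3]), array([-0.004, -0.066,  0.012]))
[array([  0.,   0., 309.]), array([342., 292., 602.]), array([571., 244., 443.]), array([538.,  39., 211.])]
```

View pics/cmb3.png

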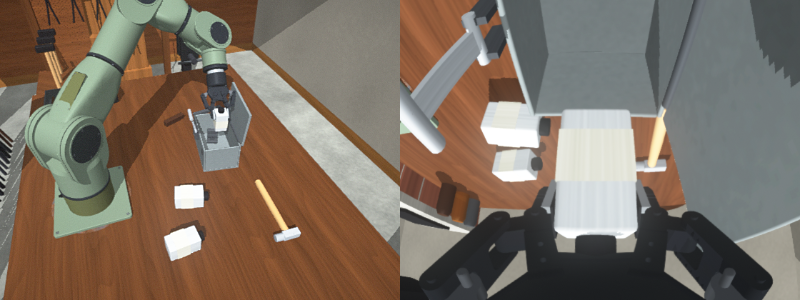

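The side view shows the tin held upright over the empty half. The wrist view shows it above the right half, with the lid to the right and the clamp to the left. I'll level it and lower most of the way.

Request:
apply_moves(moves="2 0 0 -0.004 -0.066 0.012 0; 30 0.5 33 -0.004 -0.066 0.012 0; 55 1 60 -0.004 -0.066 0.012 0; 80 1 88 -0.004 -0.066 0.012 0; 95 1 105 -0.004 -0.066 0.012 0")

```text
time_s: 6.8
tcp_pos: [528.6, 36.6, 80.5]
tcp_rot: [0.698, 0.604, -0.29, 0.253]
wrist_force: [-0.5, -0.3, -2.2]
opening: 0.534
```

```bash
python3 - <<'E'
from place import *
st(); tp=tcp_place(); print("place rel",rel(tp,Rp), "place+10",rel(tp+[0,0,10],Rp))
for n in ("side","top"):
    c=cap(n); save(c,f'pics/{n}4.png'); pickle.dump(c,open(n+'4.pkl','wb'))
s=pickle.load(open('side4.pkl','rb'));t=pickle.load(open('top4.pkl','rb'))
a=cv2.resize(s["image"][100:250,230:370,::-1],(400,430),interpolation=cv2.INTER_CUBIC)
b=cv2.resize(t["image"][90:230,190:335,::-1],(400,430),interpolation=cv2.INTER_CUBIC)
cv2.imwrite('pics/cmb4.png',np.hstack([a,b]))
E
```

```text
t 6.8 q [-0.79  1.24  0.72  1.51  0.01  0.94 -0.5 ] tcp [528.6  36.6  80.5] R [[0.103, 0.696, -0.711], [0.99, -0.143, 0.002], [-0.1, -0.704, -0.704]] F [-0.5 -0.3 -2.2] open 0.534
place rel (array([20.1, -0.1, 19.5]), array([ 0.   , -0.001, -0.001])) place+10 (array([13. , -0.1, 12.5]), array([ 0.   , -0.001, -0.001]))
```

View pics/cmb4.png

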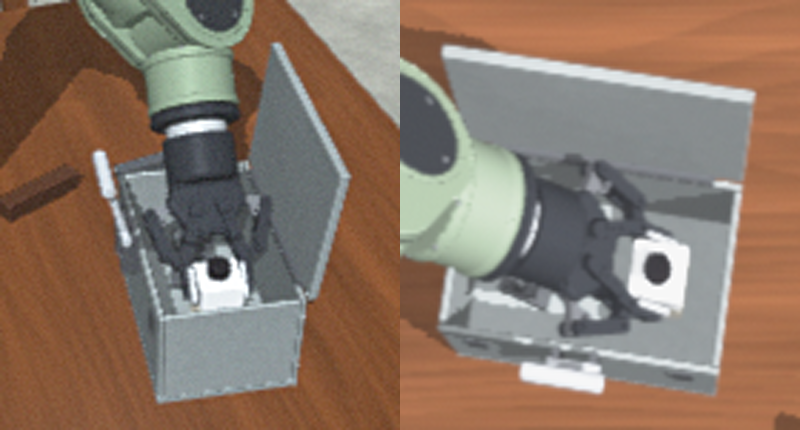

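Request:
apply_moves(moves="8 0 8 0 0 0 0; 14 0 13.5 0 0 0 0; 17 0 16.5 0 0 0 0; 18.5 0 18 0 0 0 0; 18.5 0 18 0 0 0 0")

```text
time_s: 7.52
tcp_pos: [528.9, 37.3, 56.0]
tcp_rot: [0.698, 0.604, -0.29, 0.253]
wrist_force: [0.1, -0.4, -3.0]
opening: 0.533
```

```bash
python3 - <<'E'
from place import *
st(); tp=tcp_place(); print("place rel",rel(tp,Rp))
for n in ("side","top"):
    c=cap(n); Q=cloud(c); q=Q.reshape(-1,3); q=q[~np.isnan(q[:,0])]
    a=q@EX-516.5; b=q@EY-179.5; z=q[:,2]
    m=(np.abs(a)<30)&(b<-30)&(b>-100)&(z>70)&(z<108)
    cap_=m&(z>91); print(n,"pts",m.sum(),"cap z",np.percentile(z[cap_],[5,50,95]).round(1) if cap_.sum() else None,"cap ab",a[cap_].mean().round(1),b[cap_].mean().round(1))
    sh=m&(z>78)&(z<91); print(" shoulder z",np.percentile(z[sh],[5,50,95]).round(1),sh.sum(),"a",a[sh].min().round(1),a[sh].max().round(1),"b",b[sh].min().round(1),b[sh].max().round(1))
E
```

```text
t 7.53 q [-0.79  1.28  0.71  1.51 -0.01  0.91 -0.51] tcp [528.9  37.3  56. ] R [[0.102, 0.696, -0.711], [0.99, -0.142, 0.003], [-0.099, -0.704, -0.703]] F [ 0.1 -0.4 -3. ] open 0.533
place rel (array([ 2.1, -0.3,  2.7]), array([ 0.002, -0.   , -0.001]))
side pts 254 cap z [ 91.5 101.2 105.5] cap ab -0.7 -53.5
 shoulder z [80.  87.9 90.3] 138 a -29.7 29.9 b -81.2 -32.8
top pts 458 cap z [ 91.3 100.  106.1] cap ab -1.1 -51.4
 shoulder z [80.9 87.1 90.2] 268 a -29.7 28.8 b -78.6 -31.1
```

Request:
apply_moves(moves="1 0 1 0 0 0 0; 2 0 2 0 0 0 0; 2.5 0 2.5 0 0 0 0; 2.5 0 2.5 0 0 0 0")

```text
time_s: 8.12
tcp_pos: [529.0, 37.2, 53.2]
tcp_rot: [0.698, 0.604, -0.291, 0.254]
wrist_force: [-1.2, 5.1, 11.8]
opening: 0.533
```

```bash
python3 - <<'E'
from place import *
st(); tp=tcp_place(); print("place rel",rel(tp,Rp)); print(bot.read_state()["ft_torque"].round(2))
E
```

```text
t 8.12 q [-0.78  1.28  0.71  1.51 -0.01  0.91 -0.52] tcp [529.   37.2  53.2] R [[0.102, 0.695, -0.712], [0.99, -0.142, 0.003], [-0.099, -0.705, -0.702]] F [-1.2  5.1 11.8] open 0.533
place rel (array([ 0.2, -0.3,  0.8]), array([ 0.002,  0.001, -0.001]))
[ 0.01  0.85 -0.52]
```

The tin has touched the floor: the upward force rose to about 12 N. I'll ease off slightly and open the fingers.

Request:
apply_moves(moves="-0.4 0 -0.4 0 0 0 0; -0.4 0 -0.4 0 0 0 0.6; -0.4 0 -0.4 0 0 0 0.7; -0.4 0 -0.4 0 0 0 0.8; -0.4 0 -0.4 0 0 0 0.8")

```text
time_s: 8.75
tcp_pos: [529.5, 37.3, 53.0]
tcp_rot: [0.698, 0.604, -0.29, 0.254]
wrist_force: [6.3, 0.6, 1.5]
opening: 0.804
```

```bash
python3 - <<'E'
from place import *
st()
c=cap('wrist'); save(c,'pics/wrist5.png')
s=cap('side'); t=cap('top')
a=cv2.resize(s["image"][100:250,230:370,::-1],(400,430),interpolation=cv2.INTER_CUBIC)
b=cv2.resize(t["image"][90:230,190:335,::-1],(400,430),interpolation=cv2.INTER_CUBIC)
cv2.imwrite('pics/cmb5.png',np.hstack([a,b]))
E
```

```text
t 8.75 q [-0.78  1.28  0.71  1.5  -0.01  0.91 -0.52] tcp [529.5  37.3  53. ] R [[0.102, 0.696, -0.711], [0.99, -0.142, 0.004], [-0.098, -0.704, -0.703]] F [6.3 0.6 1.5] open 0.804
```

View pics/cmb5.png

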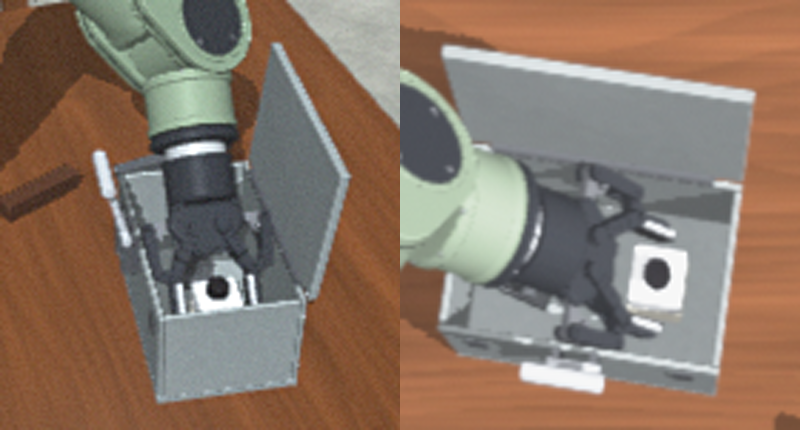

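View pics/wrist5.png

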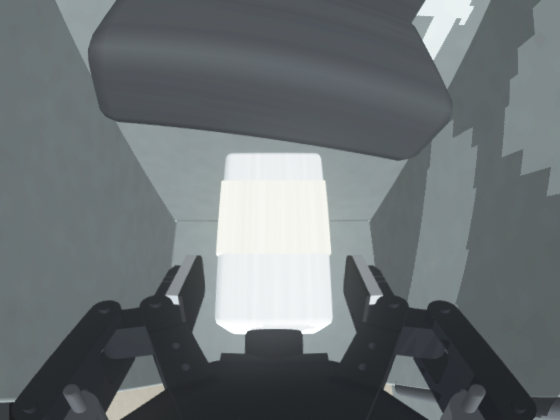

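```bash
python3 - <<'E'
from place import *
st()
c=pickle.load(open('top0.pkl','rb'))
s=bot.read_state(); print(s["ft_torque"].round(2))
w=cap('wrist'); z=w["range_z"]; 
print("hardy depth in wrist img", np.percentile(z[20:100,120:400][z[20:100,120:400]>0],[1,50]).round(), "campos",np.round(w["position"]))
st()
E
```

```text
t 8.9 q [-0.78  1.28  0.71  1.5  -0.01  0.91 -0.52] tcp [529.5  37.3  53. ] R [[0.103, 0.696, -0.711], [0.99, -0.142, 0.004], [-0.098, -0.704, -0.703]] F [6.1 1.7 1.5] open 0.8
[ 0.71 -0.58  0.37]Traceback (most recent call last):
  File "<stdin>", line 6, in <module>
    return _quantile_unchecked(
        a, q, axis, out, overwrite_input, method, keepdims, weights)
    return _ureduce(a,
                    func=_quantile_ureduce_func,
    ...<5 lines>...
                    overwrite_input=overwrite_input,
                    method=method)
    r = func(a, **kwargs)
    result = _quantile(arr,
                       quantiles=q,
    ...<2 lines>...
                       out=out,
                       weights=wgt)
    slices_having_nans = np.isnan(arr[-1, ...])
                                  ~~~^^^^^^^^^
IndexError: index -1 is out of bounds for axis 0 with size 0
```

There is a steady 6 N sideways force, so an open knuckle is probably brushing the front wall. I'll narrow the opening a little, which still clears the tin, then retract along the tool axis.

Request:
apply_moves(moves="0 0 0 0 0 0 0.67; 0 0 0 0 0 0 0.67; 0 0 0 0 0 0 0.67")

```text
time_s: 9.32
tcp_pos: [529.2, 37.1, 52.9]
tcp_rot: [0.698, 0.604, -0.29, 0.254]
wrist_force: [5.2, -2.6, -1.2]
opening: 0.67
```

```bash
python3 - <<'E'
from place import *
st()
w=cap('wrist'); save(w,'pics/wrist6.png'); t=cap('top'); save(t,'pics/top6.png',5,(135,225,200,320))
E
```

```text
t 9.32 q [-0.78  1.28  0.71  1.51 -0.01  0.91 -0.52] tcp [529.2  37.1  52.9] R [[0.102, 0.695, -0.711], [0.99, -0.142, 0.003], [-0.099, -0.704, -0.703]] F [ 5.2 -2.6 -1.2] open 0.67
```

View pics/top6.png

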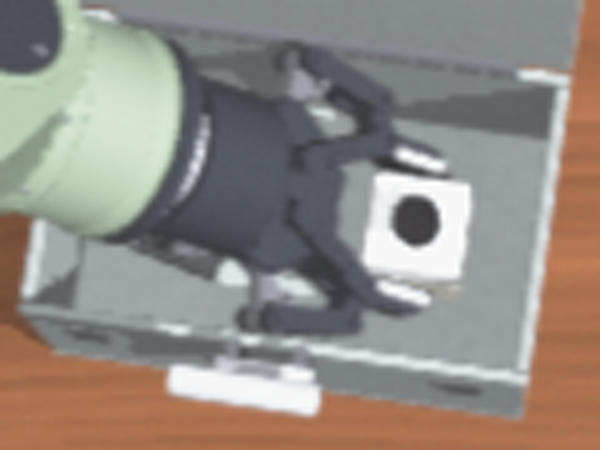

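View pics/wrist6.png

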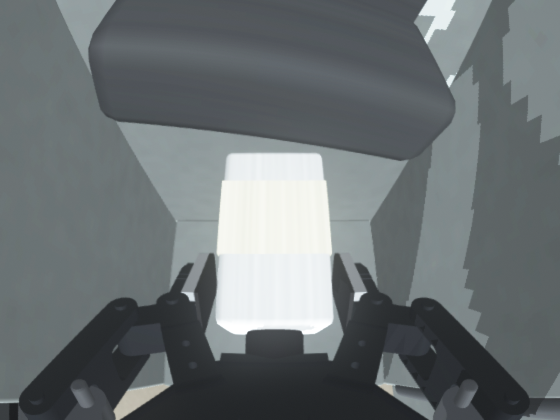

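Request:
apply_moves(moves="0 1.5 -4 0 0 0 0.67; 0 1.5 -15 0 0 0 0.67; 0 1.5 -35 0 0 0 0.67; 0 1.5 -60 0 0 0 0.67")

```text
time_s: 9.93
tcp_pos: [536.2, 80.2, 95.9]
tcp_rot: [0.698, 0.604, -0.291, 0.253]
wrist_force: [0.4, 0.7, 0.0]
opening: 0.672
```

```bash
python3 - <<'E'
from place import *
st()
t=cap('top'); save(t,'pics/top7.png',5,(135,225,200,320))
E
```

```text
t 9.93 q [-0.83  1.23  0.72  1.4  -0.01  1.07 -0.52] tcp [536.2  80.2  95.9] R [[0.102, 0.695, -0.711], [0.99, -0.143, 0.003], [-0.1, -0.704, -0.703]] F [0.4 0.7 0. ] open 0.672
```

View pics/top7.png

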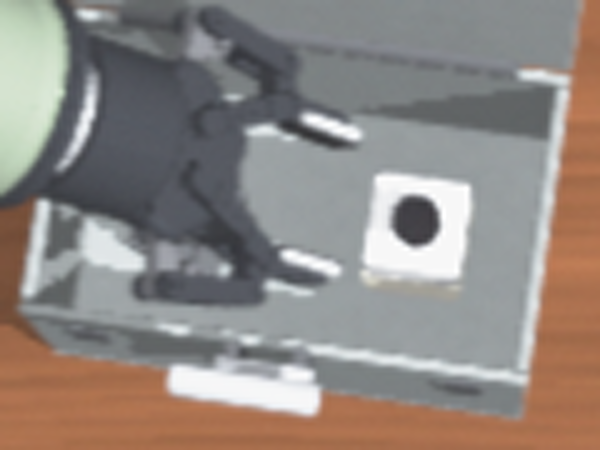

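The tin stands free and upright, with its cap at crop pixel (415,218), and the force is back to zero. I'll raise the gripper out of the box, point the tool straight down and shut the fingers.

```bash
python3 - <<'E'
from place import *
st()
RD=frame(EX,-EZ)
print("hover",box(0,0,310).round(1),rel(box(0,0,310),RD))
print("behind hi",box(150,0,310).round(1), "behind low",box(150,0,245).round(1))
# refit fk incl. new samples
extra=[([-0.78,0.99,0.77,1.48,0.06,1.13,-0.37],[528.5,35.1,222.8]),([-0.79,1.28,0.71,1.51,-0.01,0.91,-0.51],[528.9,37.3,56.0]),([-0.83,1.23,0.72,1.4,-0.01,1.07,-0.52],[536.2,80.2,95.9]),([-0.11,0.71,0.28,1.63,-0.34,0.94,0.32],[520.1,-19.7,212.4])]
def fk2(p,q):
    h1,sy,L1,ex1,ey1,L2,ex2,ey2,L3,wx,wy=p
    A=rz(-q[0])*ry(q[1]); pos=np.array([0,0,h1])+A.apply([0,sy,0])
    A=A*rz(-q[2]); pos=pos+A.apply([ex1,ey1,L1]); el=pos
    A=A*ry(q[3]); pos=pos+A.apply([ex2,ey2,0]); A=A*rz(-q[4]); pos=pos+A.apply([0,0,L2]); wr=pos
    A=A*ry(q[5]); pos=pos+A.apply([wx,wy,L3]); return pos,el,wr
allS=[(q,x) for q,x,_ in S]+extra
o=least_squares(lambda p: np.concatenate([fk2(p,q)[0]-np.array(x) for q,x in allS]),[309,0,535,0,0,282,0,0,311,0,0],loss='soft_l1')
print(o.x.round(1),np.abs(o.fun).max().round(1)); pickle.dump(o.x,open("fk2.pkl","wb"))
E
```

```text
t 9.97 q [-0.83  1.23  0.72  1.4  -0.01  1.07 -0.52] tcp [537.3  82.7  97.7] R [[0.102, 0.697, -0.71], [0.99, -0.14, 0.005], [-0.096, -0.703, -0.705]] F [1.1 4.1 2.9] open 0.669
hover [537.2 102.1 310. ] (array([-137.1,   -1.8, -163.2]), array([0.007, 0.789, 0.004]))
behind hi [685.6  80.2 310. ] behind low [685.6  80.2 245. ]
[ 3.159e+02 -1.050e+01  5.250e+02  4.600e+00 -8.500e+00  2.877e+02
  3.400e+00 -1.210e+01  3.099e+02  1.300e+00 -2.000e-01] 4.5
```

Request:
apply_moves(moves="-40 -1 -50 0 0.1 0 0.67; -90 -2 -110 0 0.3 0 0.5; -137 -2 -163 0 0.5 0 0; -137 -2 -163 0 0.7 0 0; -137 -2 -163 0.007 0.789 0.004 0")

```text
time_s: 10.6
tcp_pos: [537.0, 98.8, 310.6]
tcp_rot: [0.758, 0.652, 0.003, -0.0]
wrist_force: [0.7, -0.0, -1.4]
opening: 0.005
```

```bash
python3 - <<'E'
from place import *
st()
RD=frame(EX,-EZ)
print("hover",rel(box(0,0,310),RD)); print("behind",rel(box(150,0,310),RD),rel(box(150,0,245),RD))
for n in ("top","side"):
    c=cap(n); Q=cloud(c); q=Q.reshape(-1,3); q=q[~np.isnan(q[:,0])]
    a=q@EX-516.5; b=q@EY-179.5; z=q[:,2]
    save(c,f'pics/{n}8.png')
    m=(np.abs(a)<30)&(b<-25)&(b>-110)&(z>60)&(z<115)
    print(n,"tin",m.sum(),np.percentile(z[m],[50,95]).round(1) if m.sum() else None)
E
```

```text
t 10.6 q [-0.48  0.62  0.48  1.47 -0.31  1.13 -0.1 ] tcp [537.   98.8 310.6] R [[0.149, 0.989, 0.005], [0.989, -0.149, 0.003], [0.004, 0.004, -1.0]] F [ 0.7 -0.  -1.4] open 0.005
hover (array([ 3.3, -0.3,  0.6]), array([ 0.003, -0.005, -0.003]))
behind (array([  3.7, 149.7,   1.1]), array([ 0.003, -0.005, -0.003])) (array([  3.4, 149.4,  66.1]), array([ 0.003, -0.005, -0.003]))
top tin 388 [ 85.3 100.8]
side tin 175 [ 86.8 100.8]
```

View pics/side8.png

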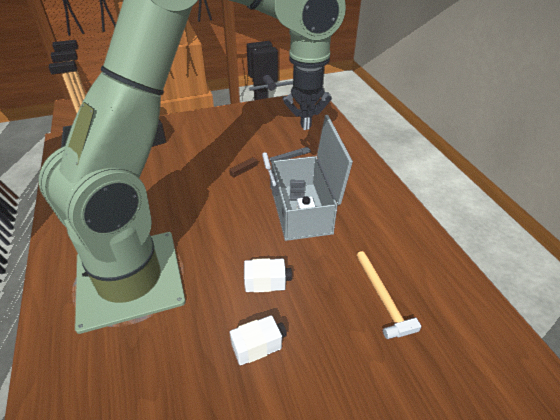

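The tin stands in the box with its cap top at z ≈ 100.8 (100 expected) and its shoulder at about 86. Now I'll go over the lid to behind it.

Request:
apply_moves(moves="3.5 60 -5 0 0 0 0; 3.5 120 -5 0 0 0 0; 3.5 150 0 0 0 0 0; 3.5 150 30 0 0 0 0; 3.5 150 66 0 0 0 0")

```text
time_s: 11.32
tcp_pos: [685.2, 80.6, 239.2]
tcp_rot: [0.758, 0.653, -0.002, 0.0]
wrist_force: [1.1, 1.9, -0.8]
opening: -0.003
```

```bash
cat > lid.py <<'E'
from place import *
RD=frame(EX,-EZ)
H=14.0; T=11.0
def tcp_lid(th,r):
    a=75-r*np.cos(th)+(T+H*np.sin(th))*np.sin(th); z=120+r*np.sin(th)+(T+H*np.sin(th))*np.cos(th); return a,z
def meas_lid(c):
    Q=cloud(c); q=Q.reshape(-1,3); q=q[~np.isnan(q[:,0])]
    return q@EX-516.5, q@EY-179.5, q[:,2]
E
python3 - <<'E'
from lid import *
st()
t0=pickle.load(open('top0.pkl','rb')); t=cap('top')
for c in (t0,t):
    a,b,z=meas_lid(c); m=(z>45)&(z<80)&(np.abs(a)<50)&(b>20)&(b<105); print("hardy",m.sum(),a[m].mean().round(1),b[m].mean().round(1),z[m].max().round(1))
save(t,'pics/top9.png',4,(85,225,190,330))
s=cap('side'); save(s,'pics/side9.png',3,(60,260,210,400))
for th,r in ((1.69,125),(1.4,125),(1.1,120),(0.8,115),(0.5,105),(0.25,95),(0.1,88),(0,85)):
    a,z=tcp_lid(th,r); p=box(a,0,z); print(th,"a,z",round(a,1),round(z,1),rel(p,RD))
E
```

```text
t 11.32 q [-0.31  0.95  0.44  0.95 -0.36  1.31 -0.09] tcp [685.2  80.6 239.2] R [[0.148, 0.989, -0.004], [0.989, -0.148, -0.002], [-0.003, -0.004, -1.0]] F [ 1.1  1.9 -0.8] open -0.003
hardy 212 -1.2 62.7 78.6<stdin>:5: RuntimeWarning: Mean of empty slice.
  ret = ret.dtype.type(ret / rcount)
Traceback (most recent call last):
ValueError: zero-size array to reduction operation maximum which has no identity
```

```bash
python3 - <<'E'
from lid import *
st()
s0=pickle.load(open('side0.pkl','rb')); s=cap('side')
for c in (s0,s):
    a,b,z=meas_lid(c); m=(z>45)&(z<80)&(np.abs(a)<50)&(b>20)&(b<105); print("hardy",m.sum(),a[m].mean().round(1) if m.sum() else 0,b[m].mean().round(1) if m.sum() else 0)
save(s,'pics/side9.png',3,(60,260,210,400))
for th,r in ((1.69,125),(1.4,125),(1.1,120),(0.8,115),(0.5,105),(0.25,95),(0.1,88),(0,85)):
    a,z=tcp_lid(th,r); p=box(a,0,z); print(th,"a,z",round(a,1),round(z,1),rel(p,RD))
E
```

```text
t 11.38 q [-0.31  0.95  0.44  0.96 -0.36  1.3  -0.09] tcp [683.5  80.9 234.4] R [[0.148, 0.989, -0.005], [0.989, -0.148, -0.009], [-0.009, -0.004, -1.0]] F [-0.4 -0.2 -6.2] open -0.002
hardy 151 0.5 55.9
hardy 153 0.6 55.7
1.69 a,z 114.6 241.2 (array([ -0.6, -33.4,  -3.8]), array([-0.008,  0.005, -0.002]))
1.4 a,z 78.2 247.4 (array([ -0.7, -69.9,  -9.7]), array([-0.008,  0.005, -0.002]))
1.1 a,z 41.5 237.6 (array([  -0.7, -106.5,    0.4]), array([-0.008,  0.005, -0.002]))
0.8 a,z 10.0 217.2 (array([  -0.7, -137.8,   21.1]), array([-0.008,  0.005, -0.002]))
0.5 a,z -8.7 185.9 (array([  -0.6, -156.2,   52.5]), array([-0.008,  0.005, -0.002]))
0.25 a,z -13.5 157.5 (array([  -0.4, -160.8,   80.9]), array([-0.008,  0.005, -0.002]))
0.1 a,z -11.3 141.1 (array([  -0.4, -158.5,   97.3]), array([-0.008,  0.005, -0.002]))
0 a,z -10.0 131.0 (array([  -0.3, -157.1,  107.4]), array([-0.008,  0.005, -0.002]))
```

View pics/side9.png

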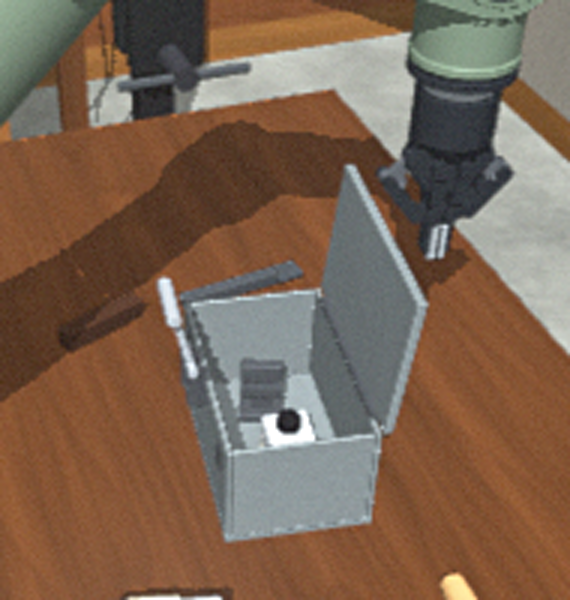

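The hardy hasn't moved (side view, (0.5, 55.9) before and (0.6, 55.7) now). The shut fingers are behind the lid, at crop pixel (437,240). Now I'll push the lid over along its arc.

Request:
apply_moves(moves="0 -20 0 0 0 0 0; 0 -38 0 0 0 0 0; 0 -58 -2 0 0 0 0; 0 -76 -2 0 0 0 0; 0 -95 2 0 0 0 0")

```text
time_s: 12.05
tcp_pos: [591.6, 94.7, 240.8]
tcp_rot: [0.758, 0.653, -0.001, 0.001]
wrist_force: [3.4, 0.2, 1.4]
opening: -0.002
```

```bash
python3 - <<'E'
from lid import *
st()
p=bot.read_state()["tcp_pos"]; print("tcp a,b",(p@EX-516.5).round(1),(p@EY-179.5).round(1))
s=cap('side'); save(s,'pics/side10.png',3,(60,260,210,400))
a,b,z=meas_lid(s)
m=(z>150)&(a>0)&(a<110)&(b<-50)&(b>-118)   # part of lid away from gripper
A=np.polyfit(z[m],a[m],1); print("lid slope da/dz",A, "angle",np.pi/2+np.arctan(A[0]),m.sum(),z[m].max().round(1))
E
```

```text
t 12.05 q [-0.42  0.78  0.45  1.38 -0.35  1.06 -0.06] tcp [591.6  94.7 240.8] R [[0.148, 0.989, -0.002], [0.989, -0.148, 0.001], [0.001, -0.002, -1.0]] F [3.4 0.2 1.4] open -0.002
tcp a,b 54.9 0.6
lid slope da/dz [-2.10411273e-02  5.59503163e+01] angle 1.549758303879597 2179 626.4
```

View pics/side10.png

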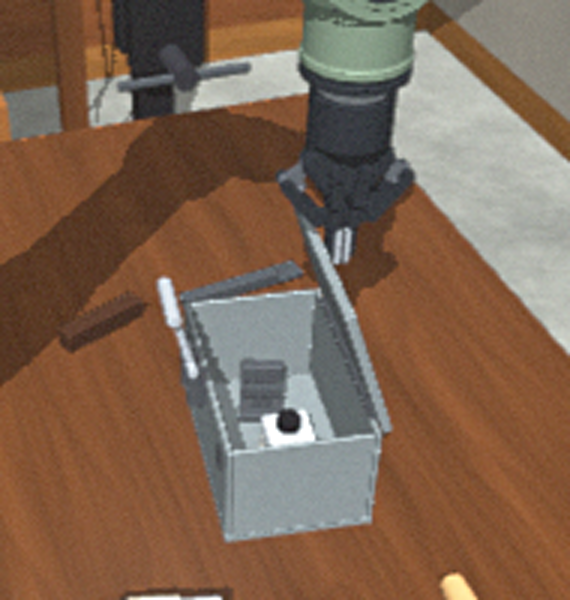

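Request:
apply_moves(moves="0 -14 5 0 0 0 0; 0 -30 13 0 0 0 0; 0 -45 25 0 0 0 0; 0 -56 40 0 0 0 0; 0 -64 56 0 0 0 0")

```text
time_s: 12.72
tcp_pos: [528.5, 104.3, 184.0]
tcp_rot: [0.758, 0.653, -0.001, 0.0]
wrist_force: [-0.2, 0.1, 3.4]
opening: 0.0
```

```bash
python3 - <<'E'
from lid import *
st()
p=bot.read_state()["tcp_pos"]; print("tcp a,b",(p@EX-516.5).round(1),(p@EY-179.5).round(1))
s=cap('side'); save(s,'pics/side11.png',3,(60,260,210,400))
st()
E
```

```text
t 12.72 q [-0.47  0.75  0.41  1.69 -0.4   0.78 -0.02] tcp [528.5 104.3 184. ] R [[0.148, 0.989, -0.001], [0.989, -0.148, -0.001], [-0.001, -0.001, -1.0]] F [-0.2  0.1  3.4] open 0.0
tcp a,b -8.9 0.9
t 12.78 q [-0.47  0.76  0.41  1.69 -0.4   0.78 -0.02] tcp [527.1 104.5 182.2] R [[0.147, 0.989, -0.002], [0.989, -0.147, -0.003], [-0.004, -0.002, -1.0]] F [ 0.9  0.9 -2.9] open 0.003
```

View pics/side11.png

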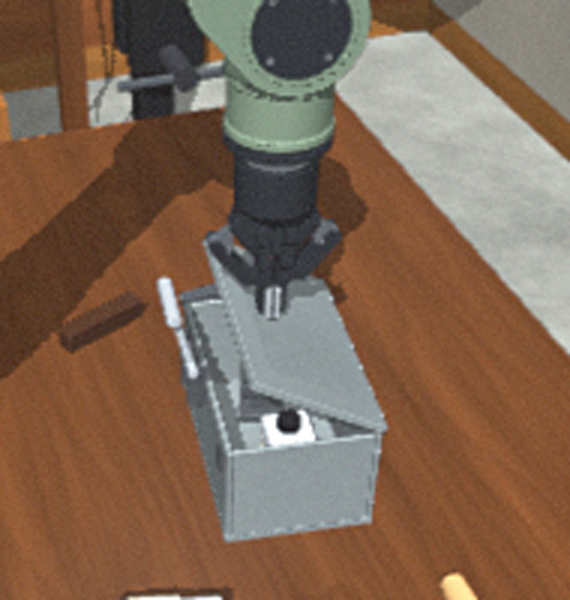

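Request:
apply_moves(moves="0 -4 16 0 0 0 0; 0 -4 28 0 0 0 0; 0 -3 38 0 0 0 0; 0 -2 46 0 0 0 0; 0 -1 51 0 0 0 0")

```text
time_s: 13.4
tcp_pos: [526.9, 103.7, 131.7]
tcp_rot: [0.758, 0.652, -0.002, -0.0]
wrist_force: [-1.7, -0.3, 3.2]
opening: -0.0
```

Request:
apply_moves(moves="0 0 2 0 0 0 0; 0 0 4 0 0 0 0; 0 0 5 0 0 0 0; 0 0 5 0 0 0 0")

```text
time_s: 13.9
tcp_pos: [527.1, 103.6, 130.1]
tcp_rot: [0.758, 0.652, -0.0, 0.0]
wrist_force: [-18.6, -0.5, 67.1]
opening: -0.001
```

```bash
python3 - <<'E'
from lid import *
st()
p=bot.read_state()["tcp_pos"]; print("tcp a,b",(p@EX-516.5).round(1),(p@EY-179.5).round(1))
s=cap('side'); save(s,'pics/side12.png',3,(60,260,210,400))
a,b,z=meas_lid(s)
m=(z>110)&(z<160)&(b<-50)&(b>-115)&(a>-70)&(a<70)
A=np.polyfit(a[m],z[m],1); print("lid z=",A.round(3),"angle",-np.arctan(A[0]).round(4),m.sum(), "z at edge",np.polyval(A,-75).round(1),"hinge",np.polyval(A,75).round(1))
st()
E
```

```text
t 13.9 q [-0.44  0.83  0.36  1.75 -0.44  0.64  0.02] tcp [527.1 103.6 130.1] R [[0.149, 0.989, -0.0], [0.989, -0.149, 0.0], [0.0, -0.0, -1.0]] F [-18.6  -0.5  67.1] open -0.001
tcp a,b -10.2 0.0
lid z= [1.00000e-03 1.31037e+02] angle -0.0008 759 z at edge 131.0 hinge 131.1
t 13.95 q [-0.44  0.83  0.36  1.75 -0.44  0.64  0.02] tcp [527.1 103.6 130.1] R [[0.149, 0.989, -0.0], [0.989, -0.149, 0.0], [0.0, -0.0, -1.0]] F [-17.9  -0.2  67.6] open -0.002
```

View pics/side12.png

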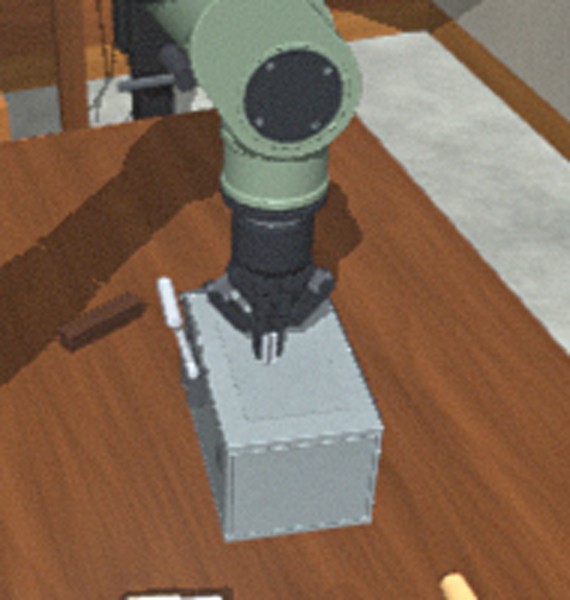

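The lid is shut: its plane fits at −0.0008 rad and z = 131, as expected. I'll lift off and move over to the robot's side of the clamp.

Request:
apply_moves(moves="0 0 -20 0 0 0 0; 0 0 -70 0 0 0 0; 0 0 -125 0 0 0 0; 0 -50 -138 0 0 0 0; 0 -100 -138 0 0 0 0")

```text
time_s: 14.58
tcp_pos: [427.3, 118.8, 266.1]
tcp_rot: [0.758, 0.652, -0.0, 0.0]
wrist_force: [1.6, 1.2, -0.2]
opening: 0.002
```

```bash
python3 - <<'E'
from lid import *
st()
p=bot.read_state()["tcp_pos"]; print("tcp a,b",(p@EX-516.5).round(1),(p@EY-179.5).round(1))
print("pre",rel(box(-146,0,262),RD),rel(box(-146,0,198),RD))
s=cap('side')
a,b,z=meas_lid(s)
m=(z>110)&(z<160)&(b<118)&(b>-115)&(a>-70)&(a<70)
A=np.polyfit(a[m],z[m],1); print("lid z=",A.round(4),m.sum())
for c in (s,cap('top')):
    a,b,z=meas_lid(c)
    m=(z>195)&(z<225)&(a>-135)&(a<-85)&(np.abs(b)<40); print("bar",m.sum(),np.percentile(a[m],[2,50,98]).round(1) if m.sum()>5 else None,np.percentile(z[m],[2,50,98]).round(1) if m.sum()>5 else None,np.percentile(b[m],[2,50,98]).round(1) if m.sum()>5 else None)
E
```

```text
t 14.57 q [-0.65  0.51  0.5   1.89 -0.33  0.82 -0.12] tcp [427.3 118.8 266.1] R [[0.149, 0.989, -0.001], [0.989, -0.149, 0.0], [0.0, -0.001, -1.0]] F [ 1.6  1.2 -0.2] open 0.002
tcp a,b -111.1 0.5
pre (array([ -0.6, -34.9,   4.1]), array([ 0.   ,  0.001, -0.003])) (array([ -0.5, -34.9,  68.1]), array([ 0.   ,  0.001, -0.003]))
lid z= [-1.000000e-04  1.312567e+02] 2294
bar 79 [-113.3 -107.5  -99.9] [207.9 216.  218.9] [-33.8  -9.3  27.7]
bar 0 None None None
```

Request:
apply_moves(moves="0 -20 0 0 0 0 0; 0 -37 0 0 0 0 0; 0 -37 20 0 0 0 0; 0 -37 45 0 0 0 0; 0 -37 64 0 0 0 0")

```text
time_s: 15.3
tcp_pos: [391.9, 124.1, 200.6]
tcp_rot: [0.758, 0.652, -0.001, 0.0]
wrist_force: [-0.2, 0.5, 0.0]
opening: 0.001
```

Request:
apply_moves(moves="0 0 0 0 0 0 0; 0 0 0 0 0 0 0")

```text
time_s: 15.55
tcp_pos: [391.9, 124.1, 202.0]
tcp_rot: [0.758, 0.652, -0.001, 0.0]
wrist_force: [-0.4, 0.2, -0.2]
opening: 0.002
```

```bash
python3 - <<'E'
from lid import *
st()
p=bot.read_state()["tcp_pos"]; print("tcp a,b",(p@EX-516.5).round(1),(p@EY-179.5).round(1))
s=cap('side'); save(s,'pics/side13.png',3,(60,260,210,400))
t=cap('top'); save(t,'pics/top13.png',4,(85,235,190,340))
E
```

```text
t 15.55 q [-0.63  0.57  0.42  2.09 -0.42  0.56 -0.07] tcp [391.9 124.1 202. ] R [[0.149, 0.989, -0.002], [0.989, -0.149, -0.001], [-0.001, -0.002, -1.0]] F [-0.4  0.2 -0.2] open 0.002
tcp a,b -146.9 0.6
```

View pics/side13.png

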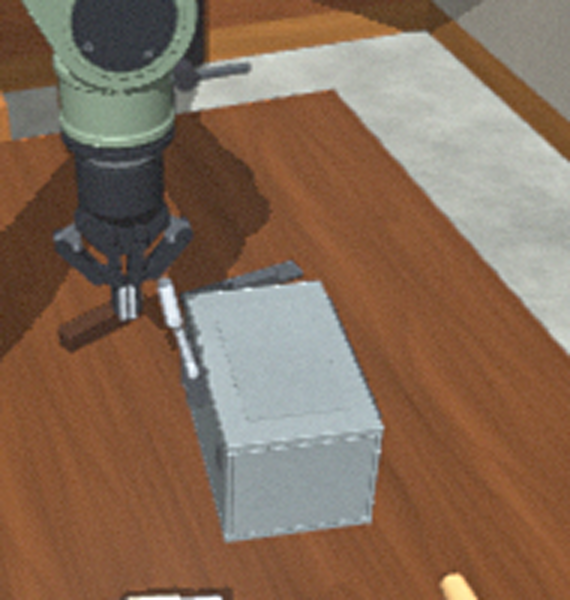

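Request:
apply_moves(moves="0 14 4 0 0 0 0; 0 28 1 0 0 0 0; 0 45 -3 0 0 0 0; 0 62 -5 0 0 0 0; 0 78 -4 0 0 0 0")

```text
time_s: 16.27
tcp_pos: [469.8, 112.3, 205.3]
tcp_rot: [0.758, 0.653, -0.001, 0.0]
wrist_force: [-1.2, 0.4, 1.5]
opening: 0.003
```

```bash
python3 - <<'E'
from lid import *
st()
p=bot.read_state()["tcp_pos"]; print("tcp a,b",(p@EX-516.5).round(1),(p@EY-179.5).round(1))
s=cap('side'); save(s,'pics/side14.png',3,(60,260,210,400))
a,b,z=meas_lid(s)
m=(z>150)&(z<225)&(a>-110)&(a<-20)&(b<-15)&(b>-35); print("bar",m.sum(),np.percentile(a[m],[2,50,98]).round(1),np.percentile(z[m],[2,50,98]).round(1))
E
```

```text
t 16.27 q [-0.54  0.65  0.43  1.85 -0.39  0.72 -0.04] tcp [469.8 112.3 205.3] R [[0.148, 0.989, -0.002], [0.989, -0.148, -0.002], [-0.002, -0.002, -1.0]] F [-1.2  0.4  1.5] open 0.003
tcp a,b -68.2 0.3
bar 32 [-63.  -55.7 -49.4] [201.2 210.4 216. ]
```

View pics/side14.png

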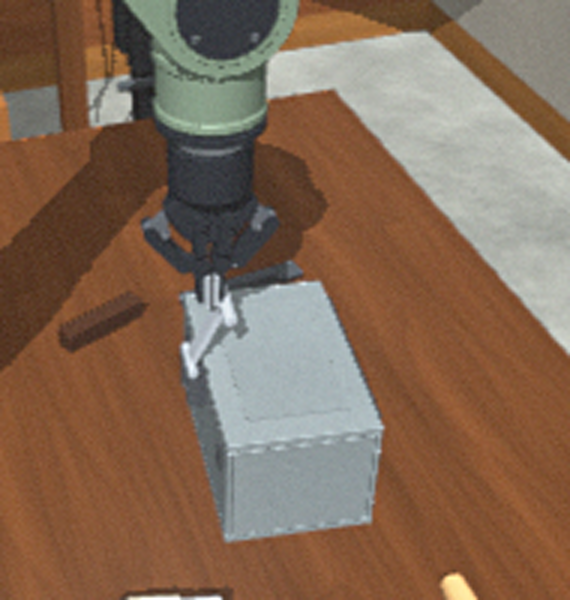

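Request:
apply_moves(moves="0 14 5 0 0 0 0; 0 28 13 0 0 0 0; 0 39 24 0 0 0 0; 0 48 37 0 0 0 0; 0 53 48 0 0 0 0")

```text
time_s: 16.95
tcp_pos: [521.2, 104.5, 156.0]
tcp_rot: [0.758, 0.652, -0.002, 0.0]
wrist_force: [-1.1, 1.1, 1.4]
opening: -0.003
```

```bash
python3 - <<'E'
from lid import *
st()
p=bot.read_state()["tcp_pos"]; print("tcp a,b",(p@EX-516.5).round(1),(p@EY-179.5).round(1))
s=cap('side'); save(s,'pics/side15.png',3,(60,260,210,400))
a,b,z=meas_lid(s)
m=(z>137)&(z<225)&(a>-80)&(a<10)&(b<-15)&(b>-35); print("bar",m.sum(),np.percentile(a[m],[2,50,98]).round(1),np.percentile(z[m],[2,50,98]).round(1))
st()
E
```

```text
t 16.95 q [-0.46  0.78  0.38  1.74 -0.42  0.7  -0.  ] tcp [521.2 104.5 156. ] R [[0.149, 0.989, -0.003], [0.989, -0.149, -0.002], [-0.002, -0.002, -1.0]] F [-1.1  1.1  1.4] open -0.003
tcp a,b -16.1 -0.0
bar 52 [-78.2 -15.9   7.7] [138.6 155.3 224. ]
t 17.0 q [-0.46  0.79  0.38  1.74 -0.42  0.7  -0.  ] tcp [521.2 104.4 155. ] R [[0.149, 0.989, -0.003], [0.989, -0.149, -0.003], [-0.003, -0.002, -1.0]] F [-0.5 -0.2 -2.8] open 0.0
```

View pics/side15.png

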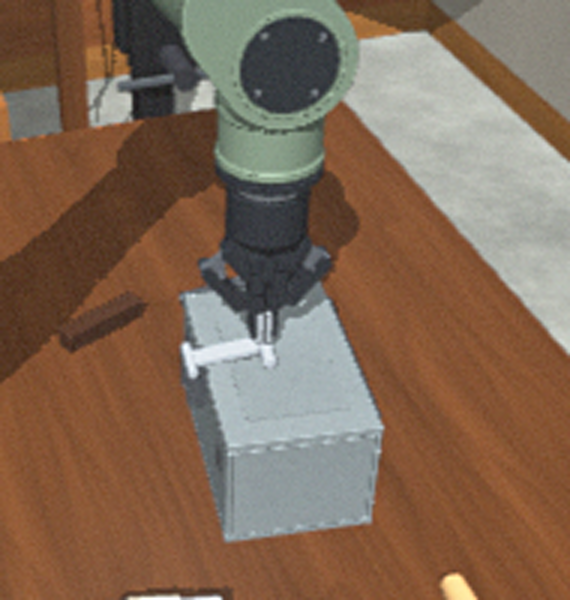

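Request:
apply_moves(moves="0 1 4 0 0 0 0; 0 1.5 7.5 0 0 0 0; 0 2 10.5 0 0 0 0; 0 2 12.5 0 0 0 0; 0 2 14 0 0 0 0")

```text
time_s: 17.62
tcp_pos: [523.3, 104.3, 144.4]
tcp_rot: [0.758, 0.652, -0.001, 0.0]
wrist_force: [-8.8, -1.4, 43.1]
opening: 0.003
```

```bash
python3 - <<'E'
from lid import *
st()
p=bot.read_state()["tcp_pos"]; print("tcp a,b",(p@EX-516.5).round(1),(p@EY-179.5).round(1))
E
```

```text
t 17.62 q [-0.45  0.8   0.37  1.75 -0.43  0.67  0.01] tcp [523.3 104.3 144.4] R [[0.149, 0.989, -0.001], [0.989, -0.149, -0.0], [-0.0, -0.001, -1.0]] F [-8.8 -1.4 43.1] open 0.003
tcp a,b -14.1 0.2
```

The bar is pressed down with TCP z = 144.4, where a flat bar's top should be at 145. I'll lift off and clear the view for the final checks.

Request:
apply_moves(moves="0 0 -15 0 0 0 0; 0 0 -60 0 0 0 0; 0 0 -120 0 0 0 0; 0 0 -170 0 0 0 0; 50 -20 -190 0 0 0 0")

```text
time_s: 18.25
tcp_pos: [511.9, 154.9, 336.2]
tcp_rot: [0.76, 0.65, 0.0, 0.001]
wrist_force: [-0.2, 1.5, -1.0]
opening: 0.005
```

Request:
apply_moves(moves="60 -20 0 0 0 0 0; 120 -50 0 0 0 0 0; 180 -80 0 0 0 0 0; 230 -120 0 0 0 0 0; 270 -150 0 0 0 0 0")

```text
time_s: 18.88
tcp_pos: [401.2, 448.1, 333.0]
tcp_rot: [0.758, 0.653, -0.001, 0.0]
wrist_force: [1.0, 0.6, -0.2]
opening: -0.002
```

```bash
python3 - <<'E'
from lid import *
st()
im=[]
for n in ("side","top"):
    c=cap(n); pickle.dump(c,open(n+'16.pkl','wb')); a,b,z=meas_lid(c)
    m=(z>115)&(z<134)&(b<118)&(b>-115)&(a>0)&(a<70); A=np.polyfit(a[m],z[m],1); print(n,"lid fit",A.round(4),m.sum())
    m=(z>133)&(z<170)&(np.abs(b)<9)&(a>-100)&(a<5); print("clamp arm",m.sum(),"z pct",np.percentile(z[m],[5,50,95]).round(1)); 
    m2=m&(a<-25)&(a>-75); print(" arm fit",np.polyfit(a[m2],z[m2],1).round(3),m2.sum())
    m=(z>133)&(z<170)&(np.abs(b)<35)&(np.abs(b)>13)&(a>-40)&(a<15); print("bar",m.sum(),"a",np.percentile(a[m],[5,50,95]).round(1),"z",np.percentile(z[m],[5,50,95]).round(1))
    im.append(cv2.resize(c["image"][85:265,190:400,::-1] if n=="side" else c["image"][60:240,150:360,::-1],(400,343),interpolation=cv2.INTER_CUBIC))
    save(c,f'pics/{n}16.png')
cv2.imwrite('pics/cmb16.png',np.hstack(im))
E
```

```text
t 18.88 q [-1.12  0.72  0.53  1.19 -0.35  1.33 -0.76] tcp [401.2 448.1 333. ] R [[0.148, 0.989, -0.002], [0.989, -0.148, -0.002], [-0.002, -0.002, -1.0]] F [ 1.   0.6 -0.2] open -0.002
side lid fit [-1.77000e-02  1.31654e+02] 1081
clamp arm 130 z pct [134.8 141.3 144.3]
 arm fit [3.0000e-03 1.4061e+02] 73
bar 67 a [-29.1 -15.5   1.2] z [133.1 141.5 145.9]
top lid fit [-1.470000e-02  1.306139e+02] 2677
clamp arm 304 z pct [135.8 140.9 145.5]
 arm fit [-1.00000e-02  1.40261e+02] 167
bar 175 a [-33.9 -15.4   8.9] z [133.1 139.3 146.2]
```

View pics/cmb16.png

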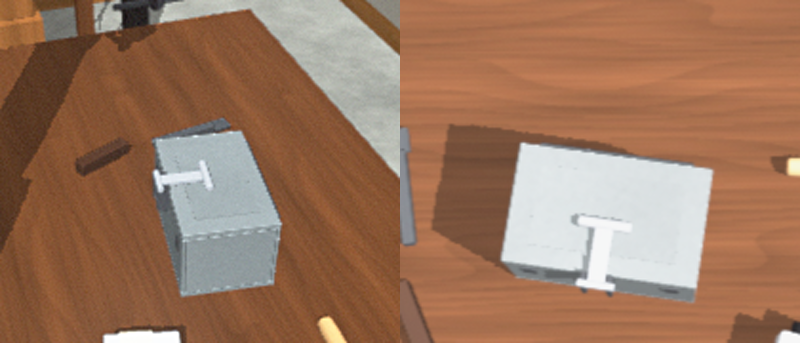

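View pics/top16.png

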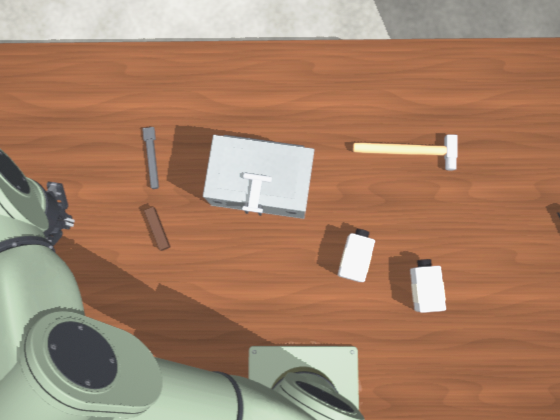

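The side and top views show the lid shut and the clamp bar lying on it, at about (255,178) in the top view, with the bystanders in place. I'll refit the lid over its whole area, because that last fit used only a strip near the hinge.

```bash
python3 - <<'E'
from lid import *
for n in ("side","top"):
    c=pickle.load(open(n+'16.pkl','rb')); a,b,z=meas_lid(c)
    for lab,sel in (("-b",(b<-40)&(b>-112)),("+b",(b>40)&(b<112))):
        m=(z>122)&(z<140)&sel&(a>-68)&(a<66)
        A=np.polyfit(a[m],z[m],1)
        for _ in range(4):
            r=np.abs(np.polyval(A,a[m])-z[m]); k=np.where(m)[0][r<3]; m[:]=False; m[k]=True; A=np.polyfit(a[m],z[m],1)
        e=m&(a<-55); h=m&(a>50)
        print(n,lab,A.round(4),m.sum(),"z front",np.median(z[e]).round(2),"z rear",np.median(z[h]).round(2))
t0=pickle.load(open('top0.pkl','rb')); t1=pickle.load(open('top16.pkl','rb'))
for nm,(r0,r1,c0,c1) in {"chisel":(120,195,140,165),"offcut":(200,255,140,175),"hammer":(130,175,345,465),"tinB":(225,290,330,385),"tinC":(255,320,405,455)}.items():
    d=np.abs(t0["image"][r0:r1,c0:c1].astype(int)-t1["image"][r0:r1,c0:c1]).max(-1); print(nm,"changed px",(d>60).sum())
st()
E
```

```text
side -b [6.00000e-04 1.31302e+02] 728 z front 130.57 z rear 130.61
side +b [1.900000e-03 1.310912e+02] 520 z front 130.19 z rear 130.36
top -b [3.000000e-03 1.303779e+02] 1353 z front 129.69 z rear 130.08
top +b [1.100000e-03 1.305111e+02] 1324 z front 129.99 z rear 130.24
chisel changed px 0
offcut changed px 0
hammer changed px 0
tinB changed px 0
tinC changed px 0
t 18.98 q [-1.12  0.72  0.53  1.19 -0.35  1.33 -0.76] tcp [398.2 451.9 331.8] R [[0.14, 0.99, -0.001], [0.99, -0.14, -0.004], [-0.004, -0.001, -1.0]] F [ 0.9 -0.6 -1. ] open 0.002
```

The lid is level front to rear within 0.4 mm, the clamp arm is flat, the other tools' pixels are unchanged and the arm is clear. I'll hold briefly, then hand in.

Request:
apply_moves(moves="0 0 0 0 0 0 0; 0 0 0 0 0 0 0; 0 0 0 0 0 0 0")

```text
time_s: 19.35
tcp_pos: [403.2, 445.6, 333.0]
tcp_rot: [0.758, 0.652, -0.001, 0.0]
wrist_force: [0.6, -0.4, -0.3]
opening: 0.001
```

```bash
python3 - <<'E'
from h import *
st()
print(bot.close_job())
E
```

```text
t 19.35 q [-1.12  0.72  0.53  1.19 -0.35  1.32 -0.75] tcp [403.2 445.6 333. ] R [[0.15, 0.989, -0.002], [0.989, -0.15, -0.002], [-0.002, -0.002, -1.0]] F [ 0.6 -0.4 -0.3] open 0.001
the job is handed in; nothing more can be done
None
```

The job is done and handed in at 19.4 s. The smallest tin stands cap up on the box floor in the empty half, the lid was then shut, and the clamp was swung over onto it last.

**Last checks**
- **Tin:** before I shut the lid, its cap top read z ≈ 100.8 mm (100 expected) and its shoulder about 86 mm. It can't be seen now that the lid is shut.
- **Lid:** it is flat within about 0.003 rad and level front to rear within 0.4 mm, at z ≈ 130–131 mm (131 expected).
- **Clamp:** the arm slopes by 0.01 rad or less, with its top at about 140.5 mm (141 expected). The bar top is at about 146 mm (145 expected).
- **Other tools:** the chisel, offcut, hammer and two larger tins show no changed pixels. The cutter read the same position within 0.2 mm when last seen, just before the lid was shut.

**Disagreements and contacts**
- **Lid fit:** one fit, over a strip near the hinge only, suggested a tilt of about 0.015 rad. Refitting over the whole lid did not bear it out.
- **Box wall:** while I released the tin, the gripper apparently brushed the box's front wall with about 6 N. The force vanished on retracting, and the tin did not move.
- **Pressing force:** the fingertips pressed with about 67 N on the lid and 43 N on the clamp bar. Both are below the 120 N wrist limit, but above the 40 N limit set for the arm and gripper body. I took that limit as not covering the fingers.

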